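Drift the swung test-cell cover into line and fit its bolts

ROBOT

A 7-joint arm with a two-finger parallel gripper is mounted at the origin on the work surface. World frame = base frame: x ahead of the robot, y to its left, z up, the work surface at z = 0. Lengths are in m, angles in rad, forces in N, time in s.
With the tool pointing down it reaches from about 0.425 to 0.875 m from the base axis. Payload 4.7 kg.
Tool frame: the origin (TCP) lies midway between the tips of the shut fingers; the grasp point (between the pads) lies 19 mm behind it (env.grip_depth is the distance from the TCP to the grasp point, in m); z points along the fingers, y is the direction in which the jaws open and shut (so a half turn about z gives the same grasp; the last joint's range is limited). The gripper opens to 87 mm and grips with 3 to 60 N. Pads are 19 mm wide; open, the fingers measure 117 mm over their backs; the gripper's body (75 mm by 190 mm) begins 51 mm behind the grasp point.
Start: joints at [1.279, 0.321, -0.07, 1.45, 0.023, 1.371, -0.057], TCP at [0.196, -0.62, 0.186] pointing down, gripper open.
Joint ranges: [-2.86, 2.86], [-0.3, 2.09], [-1.38, 1.24], [0.06, 2.45], [-1.56, 4.7], [0.09, 2.05], [-2.69, 2.69]. Speed limits (rad/s): [2.57, 2.57, 3.14, 3.14, 3.14, 3.14, 3.14].

INTERFACE

Orientations are given as a unit quaternion [w, x, y, z].
In Python, from cell import env, get_image, calibration, ticket gives the robot as it stands.
- The arm moves only by the tool send_rows, never from a script. Its argument "commands" is a list of rows, each a list of 2 entries, a list of its own where there are three numbers: the shift along the world's x, y, z as a fraction of full scale, then the turn about the world's z as a fraction of full scale. In form: [[[dx, dy, dz], turn], ...]. A call has 1 to 12 rows; each row shifts and turns the commanded pose from where the row before left it; what a row does not reach is not made up. Full scale, the value 1, is 2 cm for a shift and 0.1 rad for a turn. A row lasts 1/8 s, in which the tool goes at most 62.5 mm and 10.7 degrees, less where a joint would pass 70% of its speed; a pose out of reach is approached as far as the arm can. A call with a number of a shift or a turn outside -1 to 1 is refused whole. A call with a gripper value outside its range is refused whole. "fingers" is the closure, from 0 (fully open) to 1 (shut), set as the call begins (left out, the last holds). The fingers move at their own pace and stop on an object; "force" is the grip in N (left out, the last holds). Time passes only in rows, so rows that do not move let the fingers close. It gives the time, the measured TCP pose, the force and the opening at its end, in the units of the state.
- env.observe(): the state, without advancing time (a new reading comes with each control period).
- get_image(name): name is "scene" or "side" or "wrist"; returns the picture (480x640x3 uint8, blue, green, red); there is no depth.
- calibration(name): a dict with "fx", "fy", "cx", "cy" (pixels), "eye" and "attitude" of the camera in the world. Camera axes: x right, y down, z forward; pixel columns grow to the right and rows downward; lengths in m; the calibration is good to about 2 mm. A picture is of the moment at which its call begins: read the wrist's pose just before it. calibration takes no time and is no camera call; for the wrist camera it gives the pose at the moment of the call.
- ticket.close_job(): hands the job in, once; it reports no verdict.
The state is a dict: "clock": time; "joint_positions": joint angles; "joint_vel": joint speeds; "joint_efforts": joint torques, N m; "position": TCP position; "eef_rot": TCP orientation; "wrist_force": force on the tool from outside, world axes, zero at the start; "ft_torque": the same for the moment, N m; "width": opening from 0.0 (shut) to 1.0 (fully open).
Only numpy, scipy, OpenCV 4.12 (cv2) and the standard library are available. Lean on these libraries where they do the work, as an engineer would, in place of code of your own. Each camera call takes 0.05 s, during which the arm holds its last target.

TASK

The square cover of the battery test cell hangs on its one fitted bolt and has swung out of line with the flange below. With the red-handled drift pin, draw the cover round and push the drift fully home, collar down on the cover, in the hole diagonally opposite the fitted bolt; then, with the drift left standing there to hold the alignment, fit the two loose bolts fully home, heads down on the cover, in the two remaining holes. Feel your way and do not force it: never press the drift or a bolt on the cell with more than about 40 N, and leave the other things on the bench where they are.

Things in the scene. Friction and masses are not known exactly. Their poses are not given: they have to be found in the camera images.
- cell: Flanged battery test cell, fixed on the bench. Square steel flange 150 x 150 x 16 mm, top 62 mm up, under a loose aluminium cover 150 x 150 x 12 mm, top 74 mm up; terminals and a stub on the cover within 35 mm of its middle, 22 mm high. Origin: centre of the underside; x, y along the flange's sides. Both have 12 mm through holes at (48,48), (48,-48), (-48,48) mm, open beneath to the bench.
- fitted_bolt (a point): Axis, at cover-top height, of the bolt already fitted at (-48,-48) mm on the cell (head 16 mm across, 11.5 mm high). The cover turns stiffly about it. The cover's angle is NOT measured: it starts swung 0.05 to 0.16 rad to one side (7 to 22 mm at the far hole, 5 to 15 mm at the others; look or feel which side), stays where it is left, and takes about 3 N at the far hole to turn.
- hole_far (a point): Axis of the FLANGE's hole at (48,48) mm on the cell, diagonally opposite the fitted bolt and 136 mm from it, where the drift goes; point at the height of the cover's top face. The cover's own hole lies over it only once the cover is in line.
- hole_a (a point): Axis of the remaining FLANGE hole at (48,-48) mm on the cell, 96 mm from the fitted bolt; point at the height of the cover's top face.
- hole_b (a point): Axis of the remaining FLANGE hole at (-48,48) mm on the cell, 96 mm from the fitted bolt; point at the height of the cover's top face.
- stand: Fixed blue sheet-metal stand, 175 x 70 mm, 62 mm high, origin at the centre of its underside. Three 12 mm holes in a row along its x axis at -55, 0 and +55 mm, in which the drift and the two bolts hang upright in any order.
- drift: Steel drift pin with a round red handle, 120 g. Origin: on its axis at the underside of its collar; z up along the handle. Collar 24 mm across, 4 mm thick (z 0 to 4 mm); handle 16 mm across from z 4 to 42 mm. Below the collar a straight body 11 mm across to z -22 mm, then a taper down to 7 mm at z -50.5 mm and a blunt, slightly bevelled tip, 6 mm across, at z -52 mm.
- bolt1: Dark steel socket-head bolt, 45 g. Origin: on its axis at the underside of its head; z up. Head 16 mm across, 10 mm high; shank 10 mm across, 40 mm long with a bevelled end. Either bolt may go in either hole.
- bolt2: The second bolt, the same as bolt1.
- nut_dish: Bystander, to be left alone: steel dish of nuts, 76 mm across, 18 mm high, loose on the bench; origin at the underside.
- hex_key: Bystander, to be left alone: hex key, L-shaped, 120 mm long, 8 mm thick, loose on the bench; origin at the underside.
- multimeter: Bystander, to be left alone: multimeter, 174 x 86 x 41 mm, grey and black, loose on the bench; origin at the underside.
- jar: Bystander, to be left alone: amber jar, 52 mm across, 75 mm high, loose on the bench; origin at the underside.
- caliper: Bystander, to be left alone: caliper, 220 mm long, up to 90 mm wide and 14 mm high, loose on the bench; origin at the underside.
- coin_tray: Bystander, to be left alone: tray of coin cells, 110 x 150 x 13 mm, white, loose on the bench; origin at the underside.
- oring: Bystander, to be left alone: spare sealing ring, black, 96 mm across, 6 mm high, loose on the bench; origin at the underside.
Mind the look-alikes: they are no part of the job. What is shaped like the drift but orange, white or yellow is not meant.

How it is judged:
On the way, in this order (a step that is already met when the one before it is completed fails the run):
1. the drift stands fully home in the hole diagonally opposite the fitted bolt (horizontal distance between drift and hole_far below 0.003 m and z of drift in the frame of hole_far between -0.003 and 0.0025 m and angle between drift's own z axis and vertical below 0.09 rad), for 0.2 s.
2. with the drift still home, one bolt is fully home in one of the two remaining holes (all of step 1 and (((horizontal distance between bolt1 and hole_a below 0.003 m and z of bolt1 in the frame of hole_a between -0.003 and 0.0025 m and angle between bolt1's own z axis and vertical below 0.09 rad) or (horizontal distance between bolt2 and hole_a below 0.003 m and z of bolt2 in the frame of hole_a between -0.003 and 0.0025 m and angle between bolt2's own z axis and vertical below 0.09 rad)) or ((horizontal distance between bolt1 and hole_b below 0.003 m and z of bolt1 in the frame of hole_b between -0.003 and 0.0025 m and angle between bolt1's own z axis and vertical below 0.09 rad) or (horizontal distance between bolt2 and hole_b below 0.003 m and z of bolt2 in the frame of hole_b between -0.003 and 0.0025 m and angle between bolt2's own z axis and vertical below 0.09 rad)))), for 0.2 s.
3. with the drift still home, both bolts are fully home (all of step 1 and ((horizontal distance between bolt1 and hole_a below 0.003 m and z of bolt1 in the frame of hole_a between -0.003 and 0.0025 m and angle between bolt1's own z axis and vertical below 0.09 rad) or (horizontal distance between bolt2 and hole_a below 0.003 m and z of bolt2 in the frame of hole_a between -0.003 and 0.0025 m and angle between bolt2's own z axis and vertical below 0.09 rad)) and ((horizontal distance between bolt1 and hole_b below 0.003 m and z of bolt1 in the frame of hole_b between -0.003 and 0.0025 m and angle between bolt1's own z axis and vertical below 0.09 rad) or (horizontal distance between bolt2 and hole_b below 0.003 m and z of bolt2 in the frame of hole_b between -0.003 and 0.0025 m and angle between bolt2's own z axis and vertical below 0.09 rad))), for 0.2 s.
At the end, for the whole second after the job is handed in: Drift in the hole diagonally opposite the fitted bolt, one loose bolt in each of the two other holes, through cover and flange: each within 3 mm of its flange hole's axis, upright within 0.09 rad, collar or head within 2.5 mm of the cover; all released and at rest (all of step 3 and linear speed of each of drift, bolt1, bolt2 below 0.02 m/s); the robot touches nothing.
It fails at once if the drift was pressed on the cell with more than 40 N (contact force between drift and cell above 40 N).
It fails at once if a bolt was pressed on the cell with more than 40 N (contact force between any of bolt1, bolt2 and cell above 40 N).
It fails at once if another thing on the bench was moved more than 20 mm (distance of any of nut_dish, hex_key, multimeter, jar, caliper, coin_tray, oring from where it was at the start of the episode above 0.02 m).
It also fails if it takes over 72 s, if anything falls off the work surface, if the arm or the gripper's body presses on something with over 40 N, if the wrist force passes 120 N, or if a joint passes its speed limit or range.

## Working session

There is one attempt and no reset: what is moved stays moved. The work goes in short steps, Python scripts to look and compute and a tool call to move; the robot and the scene stay as the last step left them, time stands still between calls to the robot, and variables do not carry over. Pictures are saved under pics/ and viewed, and the job is handed in when it is done.

Besides the shell and the picture viewer there is one more tool, called after "Emit:" as name([rows], argument=value, ...), one row to a line, values as JSON. send_rows: Moves the arm, as the interface text tells. Shift numbers are shares of 2 cm and turn numbers shares of 0.1 rad, none past 1 either way. Its arguments: {"type":"object","properties":{"commands":{"type":"array"},"fingers":{"type":"number"},"force":{"type":"number"}},"required":["commands"]}

```bash
mkdir -p pics; ls; cat > h.py <<'E'
from cell import env,get_image,calibration,ticket
import numpy as np,cv2
from scipy.spatial.transform import Rotation as R
def rot(a):
    a=np.array(a,float)
    if a.shape==(3,3): return a
    return R.from_quat([a[1],a[2],a[3],a[0]]).as_matrix()
def ray(c,u,v):
    d=rot(c['attitude'])@np.array([(u-c['cx'])/c['fx'],(v-c['cy'])/c['fy'],1.]);return np.array(c['eye']),d
def onz(c,u,v,z):
    e,d=ray(c,u,v);return e+d*(z-e[2])/d[2]
def proj(c,p):
    q=rot(c['attitude']).T@(np.array(p)-np.array(c['eye']));return c['cx']+c['fx']*q[0]/q[2],c['cy']+c['fy']*q[1]/q[2]
E
python3 - <<'E'
from h import *
for n in ['scene','side','wrist']:
    c=calibration(n);print(n,c);cv2.imwrite(f'pics/{n}0.png',get_image(n))
print(env.observe(),env.grip_depth)
E
```

```text
pics
scene {'fx': 611.5370115404781, 'fy': 611.5370115404781, 'cx': 318.7704989919602, 'cy': 234.48548065286255, 'eye': array([1.49172992, 0.50252721, 1.10770141]), 'attitude': array([-0.20637343,  0.46719475,  0.79212593, -0.33417897])}
side {'fx': 450.0548294891261, 'fy': 450.0548294891261, 'cx': 323.21921846958224, 'cy': 239.66779798621593, 'eye': array([ 0.37408761, -1.04005305,  0.65121245]), 'attitude': array([-0.50488396,  0.85776924, -0.0817927 ,  0.0513232 ])}
wrist {'fx': 366.6652991132094, 'fy': 366.6652991132094, 'cx': 317.8868820789475, 'cy': 241.12961239498443, 'eye': array([ 0.27032331, -0.59722245,  0.38300303]), 'attitude': array([ 0.11641995,  0.79835673, -0.58438855, -0.08696525])}
{'clock': 0.15, 'joint_positions': array([ 1.27907346,  0.32164022, -0.07008093,  1.45134264,  0.02260632,
        1.37079082, -0.05690656]), 'joint_vel': array([-7.40982011e-04, -1.62587654e-03,  4.26709233e-04, -1.79615906e-03,
       -1.38405079e-03, -6.12271023e-04, -6.83112409e-05]), 'joint_efforts': array([-4.64021668e-04, -4.91795611e+01, -4.04470079e-01, -3.12875676e+01,
       -6.38165348e-02,  4.04732628e-02,  1.14550685e-04]), 'position': array([ 0.1955168 , -0.6194351 ,  0.18544706]), 'eef_rot': array([-6.80827739e-04,  9.88330479e-01,  1.52323265e-01, -1.50833350e-04]), 'wrist_force': array([ 0.47726784,  0.85564434, -0.33571754]), 'ft_torque': array([-0.01251493,  0.00933806, -0.03363624]), 'width': 0.9999669047327524} 0.0187
```

View pics/scene0.png

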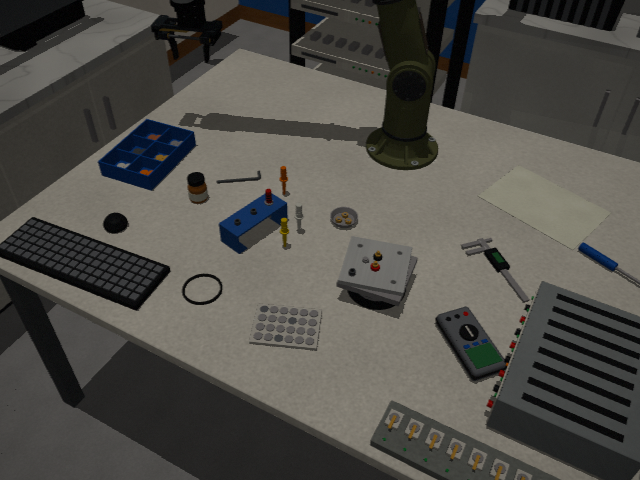

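View pics/side0.png

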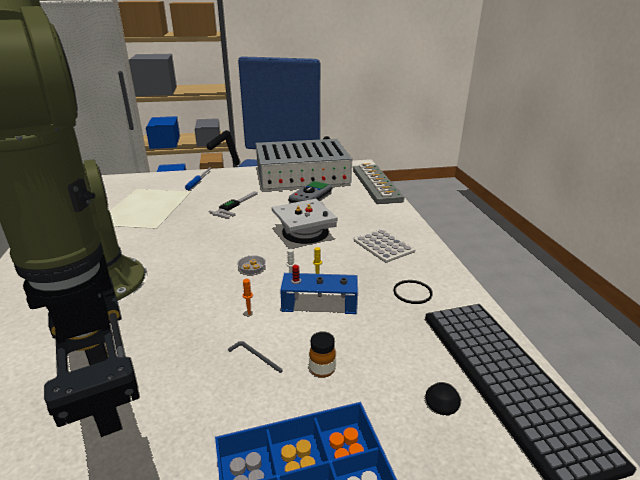

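View pics/wrist0.png

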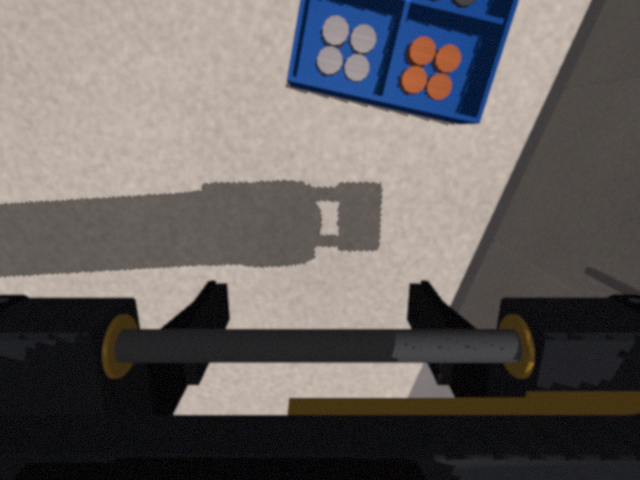

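Scene: the cell is near (378,270), the stand near (253,222) with the red drift at its right end (268,197), and the bolts in the other two holes. Next I'll zoom in.

```bash
python3 - <<'E'
import cv2,numpy as np
s=cv2.imread('pics/scene0.png');d=cv2.imread('pics/side0.png')
cv2.imwrite('pics/z1.png',cv2.resize(s[220:320,320:440],None,fx=6,fy=6,interpolation=cv2.INTER_CUBIC))
a=cv2.resize(s[160:260,210:330],None,fx=6,fy=6,interpolation=cv2.INTER_CUBIC)
cv2.imwrite('pics/z2.png',a)
cv2.imwrite('pics/z3.png',cv2.resize(d[190:250,260:350],None,fx=8,fy=8,interpolation=cv2.INTER_CUBIC))
cv2.imwrite('pics/z4.png',cv2.resize(d[240:325,230:370],None,fx=5.5,fy=5.5,interpolation=cv2.INTER_CUBIC))
E
```

```text
(no output)
```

View pics/z1.png

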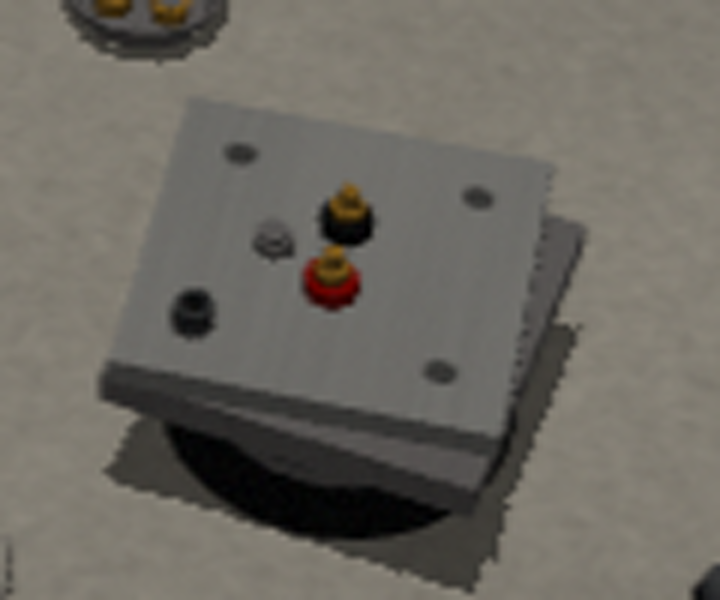

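View pics/z2.png

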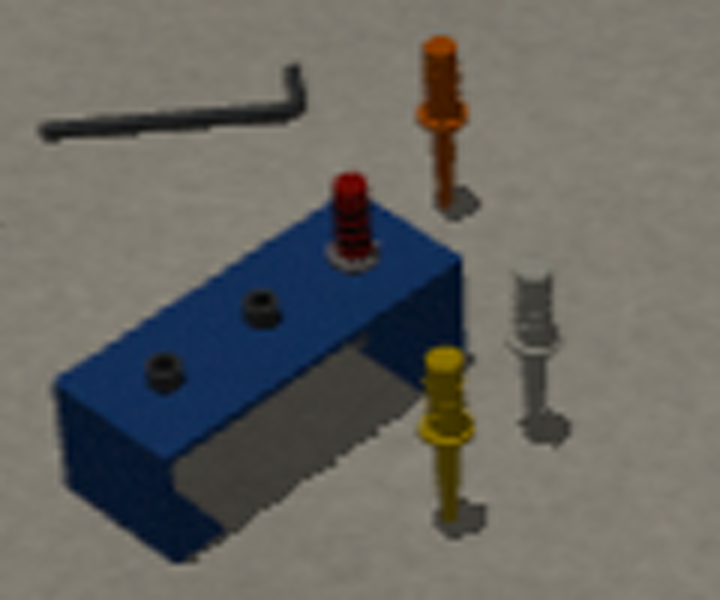

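View pics/z3.png

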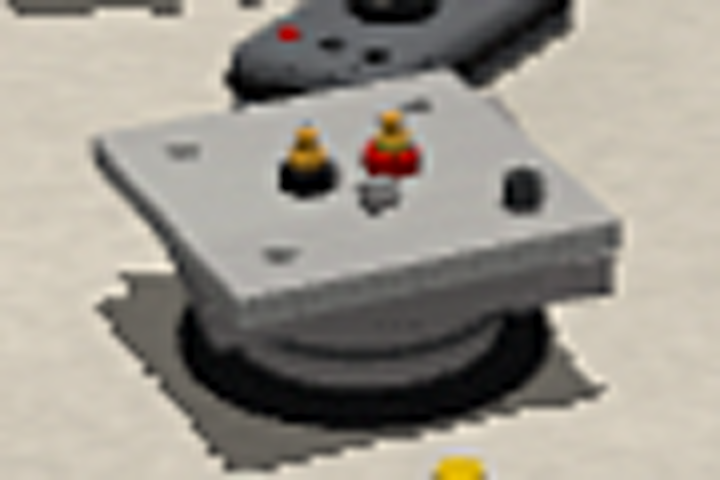

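View pics/z4.png

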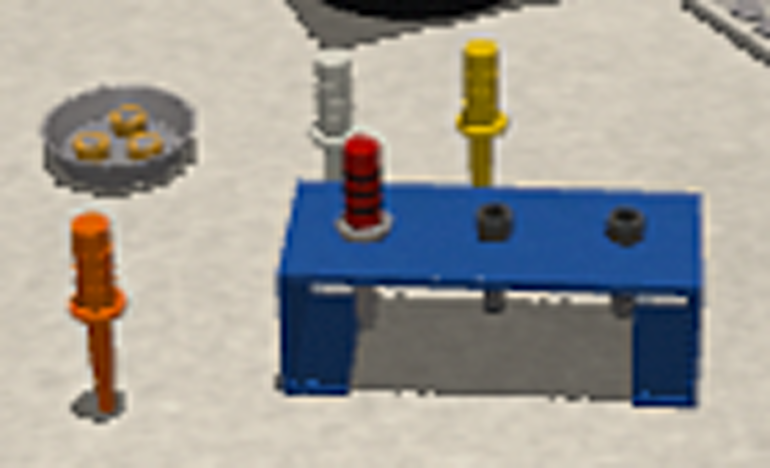

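```bash
python3 - <<'E'
from h import *
S=calibration('scene');D=calibration('side')
def s1(u,v,z):return onz(S,320+u/6-.5+.08,220+v/6-.42,z)
def s2(u,v,z):return onz(S,210+u/6-.42,160+v/6-.42,z)
def d3(u,v,z):return onz(D,260+u/8-.44,190+v/8-.44,z)
def d4(u,v,z):return onz(D,230+u/5.5-.41,240+v/5.5-.41,z)
for n,a,b,z in [('na',(240,153),(281,256),.074),('far',(478,198),(182,152),.074),('nb',(440,372),(416,106),.074),('bolt top',(194,298),(524,175),.0855)]:
    print(n,s1(*a,z).round(4),d3(*b,z).round(4))
for n,a,b,z in [('drift top',(350,180),(362,143),.104),('collar',(353,250),(363,222),.066),('b1',(262,298),(494,209),.072),('b2',(165,362),(626,214),.072),('orange',(440,45),(91,220),None),('white',(533,275),(332,62),None),('yellow',(444,358),(481,48),None)]:
    for zz in ([z] if z else [.09,.1]): print(n,s2(*a,zz).round(4),d4(*b,zz).round(4))
for n,a,b in [('flR',(585,228),(615,262)),('flB',(472,490),(0,0))]:
    print(n,s1(*a,.062).round(4),d3(*b,.062).round(4))
E
```

```text
na [0.5203 0.1024 0.074 ] [0.5177 0.1002 0.074 ]
far [0.4967 0.1958 0.074 ] [0.493  0.1935 0.074 ]
nb [0.5891 0.2197 0.074 ] [0.5869 0.219  0.074 ]
bolt top [0.6104 0.1258 0.0855] [0.6111 0.1266 0.0855]
drift top [ 0.4818 -0.1794  0.104 ] [ 0.4813 -0.1797  0.104 ]
collar [ 0.4833 -0.1788  0.066 ] [ 0.4805 -0.1814  0.066 ]
b1 [ 0.5348 -0.1919  0.072 ] [ 0.5347 -0.1907  0.072 ]
b2 [ 0.5886 -0.2051  0.072 ] [ 0.5882 -0.2045  0.072 ]
orange [ 0.3664 -0.2043  0.09  ] [ 0.3688 -0.195   0.09  ]
orange [ 0.3774 -0.1974  0.1   ] [ 0.3689 -0.2101  0.1   ]
white [ 0.4829 -0.0886  0.09  ] [ 0.4802 -0.0881  0.09  ]
white [ 0.4928 -0.0828  0.1   ] [ 0.4783 -0.1051  0.1   ]
yellow [ 0.5459 -0.0945  0.09  ] [ 0.548 -0.088  0.09 ]
yellow [ 0.5552 -0.0887  0.1   ] [ 0.5449 -0.105   0.1   ]
flR [0.4797 0.236  0.062 ] [0.6391 0.0972 0.062 ]
flB [0.6267 0.2503 0.062 ] [0.4373 0.3832 0.062 ]
```

Both views agree within about 3 mm. The flange diagonal is near 140° and the cover near 149.6°, so the cover is swung about +0.16 rad. Next I'll move above the drift.

Emit:
send_rows([
  [[0.6, 0.92, 0], -0.22],
  [[0.6, 0.92, 0], -0.22],
  [[0.6, 0.92, 0], -0.22],
  [[0.6, 0.92, 0], -0.22],
  [[0.6, 0.92, 0], -0.22],
  [[0.6, 0.92, 0], -0.22],
  [[0.6, 0.92, 0], -0.22],
  [[0.6, 0.92, 0], -0.22],
  [[0.6, 0.92, 0], -0.22],
  [[0.6, 0.92, 0], -0.22],
  [[0.6, 0.92, 0], -0.22],
  [[0.6, 0.92, 0], -0.22],
], fingers=0.5, force=40)

```text
clock: 1.65
position: [0.3398, -0.3982, 0.186]
eef_rot: [-0.0, 1.0, 0.021, -0.0]
wrist_force: [-0.2, 0.0, 0.7]
width: 0.499
```

Emit:
send_rows([
  [[0.6, 0.92, 0], -0.22],
  [[0.6, 0.92, 0], -0.22],
  [[0.6, 0.92, 0], -0.22],
  [[0.6, 0.92, 0], -0.22],
  [[0.6, 0.92, 0], -0.22],
  [[0.6, 0.92, 0], -0.22],
  [[0.6, 0.92, 0], -0.22],
  [[0.6, 0.92, 0], -0.22],
  [[0.6, 0.92, 0], -0.22],
  [[0.6, 0.92, 0], -0.22],
  [[0, 0, 0], 0],
])

```text
clock: 3.02
position: [0.4603, -0.2134, 0.1861]
eef_rot: [-0.0, 0.996, -0.087, -0.0]
wrist_force: [0.4, 0.1, -0.1]
width: 0.498
```

```bash
python3 - <<'E'
from h import *
o=env.observe();c=calibration('wrist');cv2.imwrite('pics/w1.png',get_image('wrist'))
print(o,c)
for n,p in dict(drift=(.481,-.18,.104),b1=(.5347,-.1913,.072),b2=(.5884,-.2048,.072)).items(): print(n,proj(c,p))
E
```

```text
{'clock': 3.025, 'joint_positions': array([ 0.79740578,  0.03638631, -0.42295889,  1.78517691,  0.01494608,
        1.32361056, -1.37410955]), 'joint_vel': array([ 0.0203984 , -0.00249504,  0.04226964,  0.002495  ,  0.02409035,
        0.00569926,  0.02256919]), 'joint_efforts': array([ -0.66043116, -30.65309644,  -1.10650007, -31.09785676,
        -0.20817457,  -0.10607946,  -0.23206151]), 'position': array([ 0.46027899, -0.21336053,  0.18612537]), 'eef_rot': array([-2.60991989e-04,  9.96202821e-01, -8.70623915e-02, -1.05645008e-04]), 'wrist_force': array([ 0.4420472 ,  0.07076488, -0.12483345]), 'ft_torque': array([ 0.02224556,  0.00682312, -0.0355148 ]), 'width': 0.49771604200338787} {'fx': 366.6652991132094, 'fy': 366.6652991132094, 'cx': 317.8868820789475, 'cy': 241.12961239498443, 'eye': array([ 0.53752538, -0.22859916,  0.38386954]), 'attitude': array([-0.09309085, -0.63640405,  0.75748483,  0.11198533])}
drift (np.float64(269.6548385471267), np.float64(216.4195947124114))
b1 (np.float64(274.35022778669526), np.float64(142.51719886199152))
b2 (np.float64(277.09409646517236), np.float64(69.08801052140765))
```

View pics/w1.png

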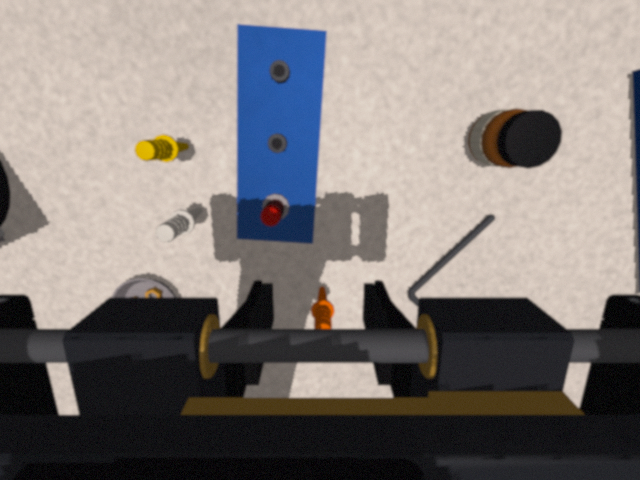

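```bash
python3 - <<'E'
from h import *
import pickle
im=cv2.imread('pics/w1.png')
cv2.imwrite('pics/w1z.png',cv2.resize(im[40:250,220:340],None,fx=3.5,fy=2.8 if 0 else 2.8,interpolation=cv2.INTER_CUBIC))
o=env.observe();c=calibration('wrist')
hsv=cv2.cvtColor(im,cv2.COLOR_BGR2HSV)
m=(((hsv[...,0]<6)|(hsv[...,0]>174))&(hsv[...,1]>150)&(hsv[...,2]>60)).astype(np.uint8)
n,l,s,ce=cv2.connectedComponentsWithStats(m)
for i in range(1,n):
    if s[i][4]>30:print(s[i],ce[i])
g=cv2.cvtColor(im,cv2.COLOR_BGR2GRAY)
nb=((hsv[...,1]<100)).astype(np.uint8);nb[:, :240]=0;nb[:,320:]=0
n,l,s,ce=cv2.connectedComponentsWithStats(nb)
for i in range(1,n):
    if s[i][4]>30 and s[i][4]<2000:print(s[i],ce[i],onz(c,*ce[i],.069))
for uv in [(271,214)]:print(onz(c,*uv,.104))
E
```

```text
[262 205  19  20 307] [270.84364821 214.56026059]
[270  60  19  22 322] [279.17080745  70.77950311] [ 0.58655124 -0.20783667  0.069     ]
[268 134  18  19 264] [276.78787879 142.78409091] [ 0.53329831 -0.19469057  0.069     ]
[262 193  28  27 284] [277.60915493 202.77816901] [ 0.4838354 -0.1849879  0.069    ]
[240 470  12   8  36] [245.66666667 473.13888889] [ 0.19302409 -0.08769731  0.069     ]
[ 0.48195066 -0.18311246  0.104     ]
```

View pics/w1z.png

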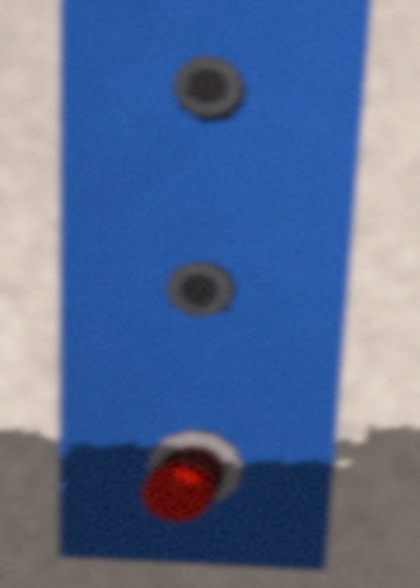

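Wrist view: drift top at (271,215), bolts at (277,143) and (279,71). This agrees within 2–3 mm. Drift ≈ (0.481,−0.181).

Emit:
send_rows([
  [[0.5, 0.8, 0], -0.15],
  [[0.5, 0.8, 0], -0.15],
  [[0, 0, -0.7], 0],
  [[0, 0, -1], 0],
  [[0, 0, -1], 0],
  [[0, 0, -1], 0],
  [[0, 0, -1], 0],
  [[0, 0, -0.8], 0],
  [[0, 0, -0.35], 0],
  [[0, 0, 0], 0],
])

```text
clock: 4.32
position: [0.4793, -0.1834, 0.0689]
eef_rot: [-0.0, 0.995, -0.104, -0.0]
wrist_force: [0.1, 0.1, 0.8]
width: 0.501
```

Emit:
send_rows([
  [[0, 0, 0], 0],
  [[0, 0, 0], 0],
  [[0, 0, 0], 0],
  [[0, 0, 0], 0],
], fingers=1, force=50)

```text
clock: 4.82
position: [0.4798, -0.1831, 0.0695]
eef_rot: [0.0, 0.995, -0.104, 0.0]
wrist_force: [-0.5, 0.6, -0.0]
width: 0.134
```

```bash
python3 - <<'E'
from h import *
o=env.observe();print(o['width'],o['wrist_force'])
a=get_image('side')[200:320,210:370];b=get_image('scene')[150:250,210:330]
cv2.imwrite('pics/g1.png',cv2.resize(a,(800,600),interpolation=cv2.INTER_CUBIC));cv2.imwrite('pics/g2.png',cv2.resize(b,(720,600),interpolation=cv2.INTER_CUBIC))
print(env.observe()['width'])
E
```

```text
0.13406733146253527 [-0.49127402  0.60202346 -0.03516459]
0.04923497681523781
```

View pics/g1.png

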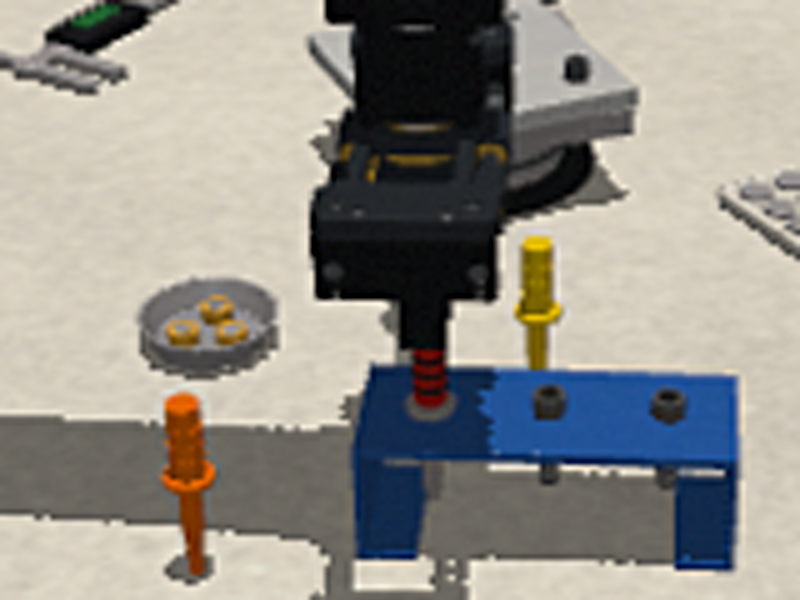

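View pics/g2.png

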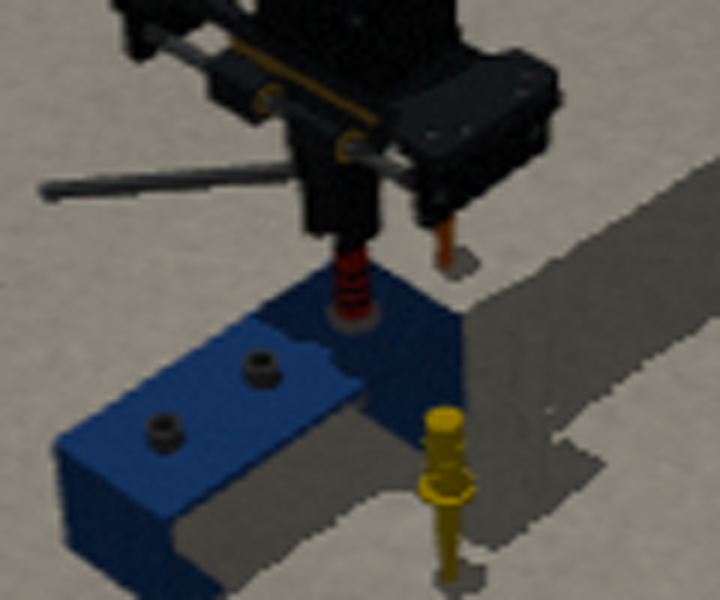

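```bash
python3 - <<'E'
from h import *
o=env.observe();p=o['position'];print(p,o['width'],o['eef_rot'],o['joint_positions'])
for n,x0,y0,k in [('side',210,200,5),('scene',210,150,6)]:
    c=calibration(n)
    for dz in (0,.0187,.035,.05):
        u,v=proj(c,p+[0,0,dz]);print(n,dz,(u-x0)*k,(v-y0)*k)
E
```

```text
[ 0.47973452 -0.18310164  0.06938566] 0.04923497681523781 [ 8.08267595e-05  9.94589051e-01 -1.03887482e-01  6.01886910e-05] [ 0.74083518  0.15235738 -0.4592171   1.9148787   0.07606202  1.09097229
 -1.52787109]
side 0 426.6420024325649 395.89924474506404
side 0.0187 425.63337515785463 361.78192543989667
side 0.035 424.73954326474427 331.54761702190285
side 0.05 423.90464957294824 303.306922581973
scene 0 346.12929265492016 293.7346057911049
scene 0.0187 344.26228260831215 260.68063949841155
scene 0.035 342.60982514038926 231.42516037334332
scene 0.05 341.06807546097355 204.12967686603315
```

```bash
python3 - <<'E'
from h import *
c=dict(calibration('wrist'));p=env.observe()['position'];q=env.observe()['eef_rot'];w=env.observe()['width'];im=get_image('wrist')
print(env.observe()['width'])
cv2.imwrite('pics/w2.png',im)
Rm=rot(q)
for b in (-.02,-.0375,0,.0187,.027):
    for y in (-.04,0,.04): print(b,y,np.round(proj(c,p+Rm@np.array([0,y,-b])),1))
a=get_image('side')[200:320,210:370];cv2.imwrite('pics/g3.png',cv2.resize(a,(800,600),interpolation=cv2.INTER_CUBIC))
print(env.observe()['width'])
E
```

```text
0.028751514505998887
-0.02 -0.04 [252.3 261.1]
-0.02 0 [315.8 261.2]
-0.02 0.04 [379.2 261.3]
-0.0375 -0.04 [256.8 252.3]
-0.0375 0 [315.9 252.4]
-0.0375 0.04 [375.1 252.4]
0 -0.04 [246.4 272.9]
0 0 [315.5 273. ]
0 0.04 [384.7 273. ]
0.0187 -0.04 [239.7 286. ]
0.0187 0 [315.3 286.1]
0.0187 0.04 [390.8 286.2]
0.027 -0.04 [236.4 292.6]
0.027 0 [315.1 292.7]
0.027 0.04 [393.9 292.8]
0.02261916207178116
```

View pics/w2.png

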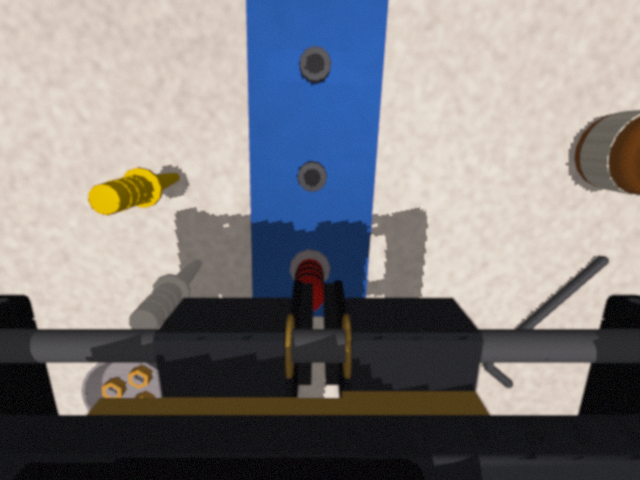

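View pics/g3.png

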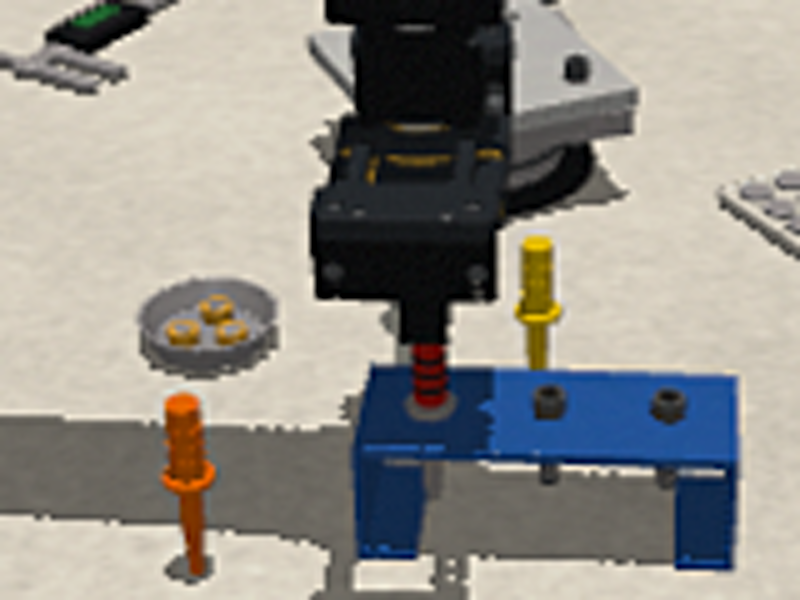

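Emit:
send_rows([
  [[0, 0, 0], 0],
  [[0, 0, 0], 0],
])

```text
clock: 5.28
position: [0.4796, -0.1831, 0.0692]
eef_rot: [0.0, 0.995, -0.104, -0.0]
wrist_force: [-0.6, -0.8, 0.6]
width: 0.003
```

```bash
python3 - <<'E'
from h import *
print(env.observe()['width'])
cv2.imwrite('pics/w3.png',cv2.resize(get_image('wrist')[230:390,220:420],(800,600)))
E
```

```text
0.0028761693876514587
```

View pics/w3.png

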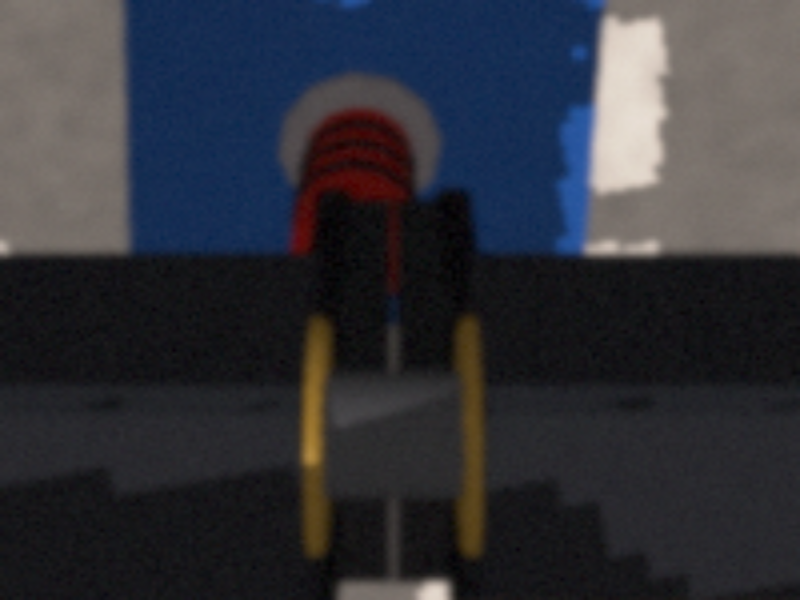

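```bash
python3 - <<'E'
from h import *
c=calibration('wrist');o=env.observe();p=o['position'];Rm=rot(o['eef_rot'])
print('collar',onz(c,220+359/4,230+.2667*150,.066),p)
for dz in (.0,.01,.02,.03,.035,.04):
  print(dz,[np.round(proj(c,p+Rm@np.array([x,0,-dz])),1) for x in (0,.0095,.015)])
for n,x0,y0,k in [('side',210,200,5),('scene',210,150,6)]:
    cc=calibration(n)
    for dz in (.027,.035,.04):
      for x,y in ((0,0),(-.0095,.012),(.0095,.012),(-.0095,-.012),(.0095,-.012)):
        u,v=proj(cc,p+Rm@np.array([x,y,-dz]));print(n,dz,x,y,round((u-x0)*k),round((v-y0)*k))
E
```

```text
collar [ 0.48092801 -0.17986355  0.066     ] [ 0.47964096 -0.18306426  0.06925142]
0.0 [array([315.5, 273. ]), array([315.5, 257.5]), array([315.5, 248.3])]
0.01 [array([315.4, 279.7]), array([315.4, 263.6]), array([315.3, 254. ])]
0.02 [array([315.2, 287.1]), array([315.2, 270.3]), array([315.2, 260.3])]
0.03 [array([315.1, 295.3]), array([315. , 277.6]), array([315. , 267.2])]
0.035 [array([315. , 299.7]), array([315. , 281.6]), array([314.9, 270.9])]
0.04 [array([314.9, 304.4]), array([314.9, 285.9]), array([314.8, 274.9])]
side 0.027 0 0 425 347
side 0.027 -0.0095 0.012 402 361
side 0.027 0.0095 0.012 444 361
side 0.027 -0.0095 -0.012 406 332
side 0.027 0.0095 -0.012 447 333
side 0.035 0 0 425 332
side 0.035 -0.0095 0.012 401 346
side 0.035 0.0095 0.012 444 346
side 0.035 -0.0095 -0.012 406 317
side 0.035 0.0095 -0.012 447 318
side 0.04 0 0 424 322
side 0.04 -0.0095 0.012 401 336
side 0.04 0.0095 0.012 444 337
side 0.04 -0.0095 -0.012 405 308
side 0.04 0.0095 -0.012 447 309
scene 0.027 0 0 344 246
scene 0.027 -0.0095 0.012 339 224
scene 0.027 0.0095 0.012 308 245
scene 0.027 -0.0095 -0.012 379 247
scene 0.027 0.0095 -0.012 348 269
scene 0.035 0 0 343 232
scene 0.035 -0.0095 0.012 338 209
scene 0.035 0.0095 0.012 307 230
scene 0.035 -0.0095 -0.012 378 233
scene 0.035 0.0095 -0.012 348 254
scene 0.04 0 0 342 223
scene 0.04 -0.0095 0.012 338 200
scene 0.04 0.0095 0.012 307 221
scene 0.04 -0.0095 -0.012 378 224
scene 0.04 0.0095 -0.012 347 245
```

All three views show the fingertips about 35 mm above the reported TCP, and the jaws shut just over the handle. I'll open, recentre and go about 33 mm lower.

Emit:
send_rows([
  [[0.07, 0.12, 0], 0],
  [[0, 0, 0], 0],
  [[0, 0, 0], 0],
  [[0, 0, 0], 0],
], fingers=0.5)

```text
clock: 5.82
position: [0.481, -0.1807, 0.0693]
eef_rot: [0.0, 0.995, -0.104, -0.0]
wrist_force: [-0.6, 0.2, -0.5]
width: 0.375
```

Emit:
send_rows([
  [[0, 0, -0.5], 0],
  [[0, 0, -0.5], 0],
  [[0, 0, -0.4], 0],
  [[0, 0, -0.2], 0],
  [[0, 0, 0], 0],
])

```text
clock: 6.45
position: [0.4808, -0.1805, 0.0369]
eef_rot: [-0.0, 0.995, -0.104, -0.0]
wrist_force: [0.4, 0.8, -0.6]
width: 0.499
```

```bash
python3 - <<'E'
from h import *
print(env.observe()['width'],env.observe()['position'],env.observe()['wrist_force'])
a=cv2.resize(get_image('wrist')[200:380,200:440],(400,300));b=cv2.resize(get_image('side')[200:320,210:370],(400,300));
cv2.imwrite('pics/g4.png',np.hstack([a,b]))
E
```

```text
0.49910583599119607 [ 0.48084419 -0.18054032  0.03685886] [ 0.41180836  0.7859743  -0.62416552]
```

View pics/g4.png

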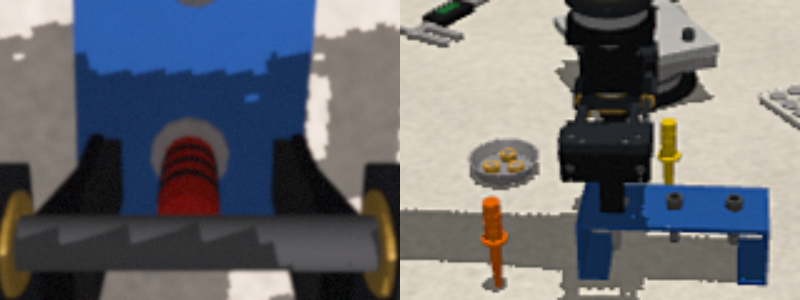

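The handle now sits between the jaws, so I'll close.

Emit:
send_rows([
  [[0, 0, 0], 0],
  [[0, 0, 0], 0],
  [[0, 0, 0], 0],
  [[0, 0, 0], 0],
  [[0, 0, 0], 0],
], fingers=1, force=50)

```text
clock: 7.18
position: [0.4815, -0.1794, 0.0375]
eef_rot: [-0.001, 0.995, -0.103, 0.0]
wrist_force: [0.8, 2.8, 2.4]
width: 0.171
```

Emit:
send_rows([
  [[0, 0, 0], 0],
  [[0, 0, 0.3], 0],
  [[0, 0, 0.8], 0],
  [[0, 0, 1], 0],
  [[0, 0, 1], 0],
  [[0, 0, 1], 0],
  [[0, 0, 1], 0],
  [[0, 0, 0], 0],
])

```text
clock: 8.18
position: [0.4816, -0.1828, 0.1409]
eef_rot: [0.002, 0.995, -0.105, 0.001]
wrist_force: [0.6, -0.3, -0.3]
width: 0.17
```

```bash
python3 - <<'E'
from h import *
print(env.observe()['width'],env.observe()['position'],env.observe()['wrist_force'])
a=cv2.resize(get_image('wrist')[120:390,140:500],(400,300));b=cv2.resize(get_image('side')[180:330,200:400],(400,300));
cv2.imwrite('pics/g5.png',np.hstack([a,b]))
E
```

```text
0.17002995601618098 [ 0.48161559 -0.18276566  0.14094882] [ 0.56434079 -0.31926857 -0.31227413]
```

View pics/g5.png

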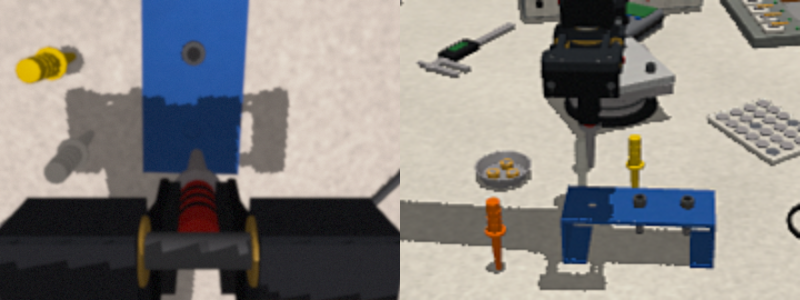

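The drift is gripped (width 0.17) and lifted straight. Now I'll carry it over to look at the cell.

Emit:
send_rows([
  [[0, 0.3, 0.4], 0],
  [[-0.1, 0.8, 0.4], 0],
  [[-0.15, 1, 0.2], 0],
  [[-0.15, 1, 0], 0],
  [[-0.15, 1, 0], 0],
  [[-0.15, 1, 0], 0],
  [[-0.15, 1, 0], 0],
  [[-0.15, 1, 0], 0],
  [[-0.15, 1, 0], 0],
  [[-0.15, 1, 0], 0],
  [[-0.15, 1, 0], 0],
  [[-0.15, 1, 0], 0],
])

```text
clock: 9.78
position: [0.4488, 0.0427, 0.1593]
eef_rot: [0.0, 0.995, -0.104, 0.0]
wrist_force: [0.3, 0.3, -0.6]
width: 0.17
```

Emit:
send_rows([
  [[-0.15, 1, 0], 0],
  [[-0.15, 1, 0], 0],
  [[-0.15, 1, 0], 0],
  [[-0.15, 1, 0], 0],
  [[-0.15, 1, 0], 0],
  [[-0.15, 1, 0], 0],
  [[-0.15, 1, 0], 0],
  [[-0.15, 0.7, 0], 0],
  [[0, 0, 0], 0],
  [[0, 0, 0], 0],
])

```text
clock: 11.02
position: [0.4252, 0.1945, 0.1592]
eef_rot: [0.0, 0.995, -0.104, -0.0]
wrist_force: [-0.5, -0.2, -1.1]
width: 0.168
```

```bash
python3 - <<'E'
from h import *
c=calibration('wrist');im=get_image('wrist');np.save('cw4.npy',np.r_[c['eye'],c['attitude']])
o=env.observe();print(o['width'],o['position'],o['wrist_force'],o['joint_positions'],c['eye'])
cv2.imwrite('pics/w4.png',im);cv2.imwrite('pics/w4z.png',cv2.resize(im[0:300,120:520],(800,600),interpolation=cv2.INTER_CUBIC))
E
```

```text
0.16810124951685146 [0.42528056 0.19437326 0.15918757] [ 0.11533199 -1.11084689 -0.85487609] [ 0.41264299 -0.03378519 -0.86956244  1.89576048 -0.02661599  1.2681546
 -2.22906082] [0.50192754 0.17683466 0.35691643]
```

View pics/w4z.png

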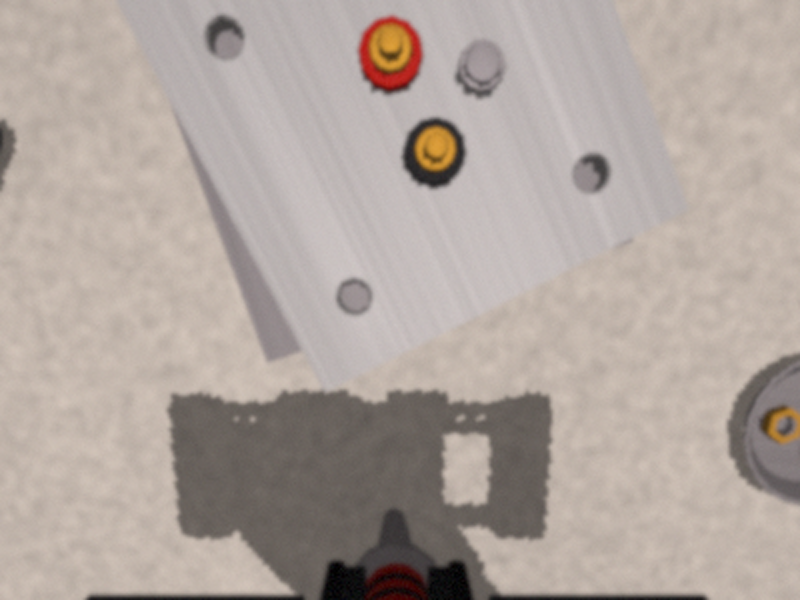

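Clear view in the crop: cover holes at (224,38), (355,297) and (592,173), flange corner at (267,361), flange edges visible. Now to compute positions.

```bash
python3 - <<'E'
from h import *
c=dict(calibration('wrist'));a=np.load('cw4.npy');c['eye']=a[:3];c['attitude']=a[3:]
P=lambda u,v,z:onz(c,120+u/2-.25,v/2-.25,z)[:2]
nb,far,na=P(224,37,.074),P(355,297,.074),P(592,173,.074)
print('cover holes nb,far,na',nb,far,na)
bolt=na+nb-far;print('bolt est',bolt,np.linalg.norm(far-bolt),np.linalg.norm(nb-far),np.linalg.norm(na-far))
ca=np.degrees(np.arctan2(*(far-bolt)[::-1]));print('cover diag',ca)
k=P(267,361,.062);l=P(178,115,.062);f=P(631,240,.062)
print('flange corner',k,'edge1 ang',np.degrees(np.arctan2(*(l-k)[::-1])),'edge2',np.degrees(np.arctan2(*(f-k)[::-1])))
for b in (bolt,np.array([.611,.1262])):
    print('diag',np.degrees(np.arctan2(*(k-b)[::-1])),np.linalg.norm(k-b))
# from corner inwards
e1=(l-k)/np.linalg.norm(l-k);e2=(f-k)/np.linalg.norm(f-k)
print('far flange from corner',k+.027*(e1+e2))
b=bolt; d=(k-b)/np.linalg.norm(k-b);print('from bolt',b+.1358*d)
E
```

```text
cover holes nb,far,na [0.58595267 0.21916002] [0.49293761 0.19463204] [0.51735605 0.10217721]
bolt est [0.61037111 0.12670519] 0.13566385866399866 0.09619471935992281 0.09562507396570012
cover diag 149.9537032327881
flange corner [0.4756132  0.23535781] edge1 ang 5.448160749315207 edge2 -83.91879223604955
diag 141.12145998637774 0.1731042582028944
diag 141.1219389572156 0.17391093130221186
far flange from corner [0.50535155 0.21107326]
from bolt [0.50465376 0.21194299]
```

```bash
python3 - <<'E'
from h import *
c=dict(calibration('wrist'));a=np.load('cw4.npy');c['eye']=a[:3];c['attitude']=a[3:]
p=env.observe()['position'];print(p)
for z in (.128,.132,.136): print(z,onz(c,120+393/2-.25,514/2-.25,z)-p)
s=get_image('scene');d=get_image('side')
cv2.imwrite('pics/g6.png',np.hstack([cv2.resize(s[190:290,300:433],(400,300),interpolation=2),cv2.resize(d[150:250,240:373],(400,300),interpolation=2)]))
C=calibration('scene');D=calibration('side')
for dz in (-.027,.025):print(np.array(proj(C,p+[0,0,dz])),np.array(proj(D,p+[0,0,dz])), (np.array(proj(C,p+[0,0,dz]))-[300,190])*3,(np.array(proj(D,p+[0,0,dz]))-[240,150])*3+[400,0])
E
```

```text
[0.42528056 0.19437326 0.15918757]
0.128 [-1.01392489e-03  6.32224786e-05 -3.11875663e-02]
0.132 [ 0.00034309 -0.00024435 -0.02718757]
0.136 [ 0.00170011 -0.00055191 -0.02318757]
[413.076902   216.69400791] [258.4770206  192.18046975] [339.23070599  80.08202372] [455.43106181 126.54140924]
[415.78634735 200.11550135] [257.31411015 175.43885701] [347.35904205  30.34650405] [451.94233045  76.31657103]
```

View pics/g6.png

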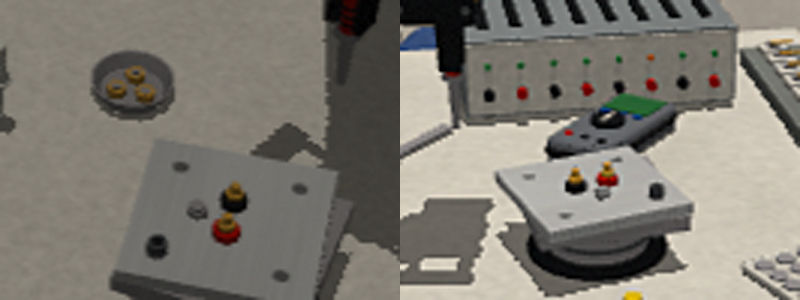

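The tip sits where predicted (TCP −27 mm). I'll move over the cover's far hole and descend to tip ≈ 0.080.

Emit:
send_rows([
  [[0.5, 0, 0], 0],
  [[1, 0, 0], 0],
  [[1, 0, 0], 0],
  [[0.7, 0, 0], 0],
  [[0.22, 0.01, -0.4], 0],
  [[0, 0, -0.9], 0],
  [[0, 0, -0.8], 0],
  [[0, 0, -0.4], 0],
  [[0, 0, 0], 0],
  [[0, 0, 0], 0],
])

```text
clock: 12.42
position: [0.4938, 0.1957, 0.1098]
eef_rot: [-0.0, 0.995, -0.104, 0.0]
wrist_force: [0.2, -0.1, -0.1]
width: 0.166
```

```bash
python3 - <<'E'
from h import *
c=calibration('wrist');o=env.observe();im=get_image('wrist')
print(o['position'],o['wrist_force'],o['joint_positions'][6],proj(c,[.4937,.1946,.074]),proj(c,o['position']-[0,0,.027]))
cv2.imwrite('pics/w5.png',cv2.resize(im[180:330,220:420],(800,600),interpolation=cv2.INTER_CUBIC))
E
```

```text
[0.49376565 0.195742   0.10977959] [ 0.16172554 -0.14858609 -0.06688666] -2.340208130455518 (np.float64(317.58004491151905), np.float64(253.04872043555753)) (np.float64(315.80857735068935), np.float64(257.60487090264644))
```

View pics/w5.png

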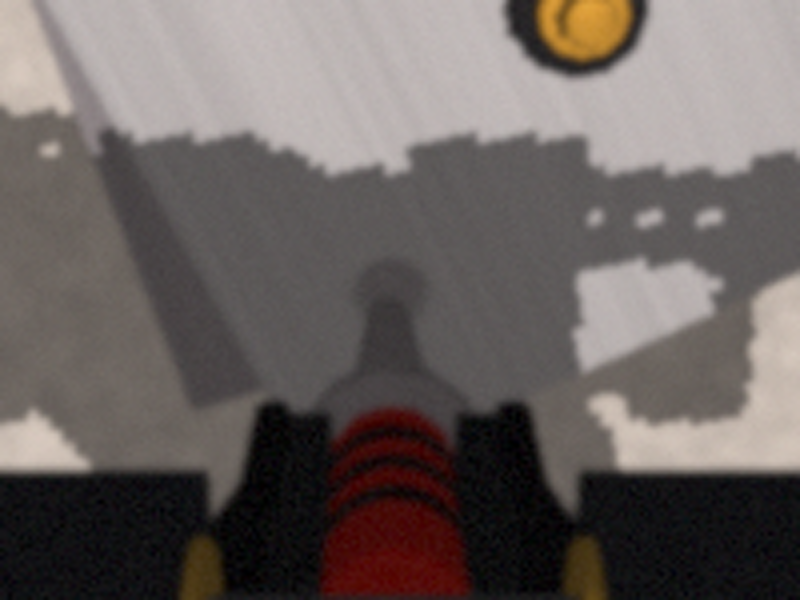

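The tip (390,305) is over the hole's near half and the hole centre is at (393,290). A small correction, then lower it about 17 mm into the cover hole.

Emit:
send_rows([
  [[0.01, -0.06, -0.1], 0],
  [[0, 0, -0.2], 0],
  [[0, 0, -0.2], 0],
  [[0, 0, -0.2], 0],
  [[0, 0, -0.1], 0],
  [[0, 0, 0], 0],
])

```text
clock: 13.22
position: [0.4935, 0.1943, 0.0931]
eef_rot: [0.0, 0.995, -0.104, -0.0]
wrist_force: [-0.0, 0.1, -1.1]
width: 0.171
```

In the hole with no contact force. Now I'll draw the cover round.

Emit:
send_rows([
  [[0.07, 0.11, 0], 0],
  [[0.07, 0.11, 0], 0],
  [[0.07, 0.11, 0], 0],
  [[0.07, 0.11, 0], 0],
  [[0, 0, 0], 0],
])

```text
clock: 13.85
position: [0.4993, 0.2031, 0.0932]
eef_rot: [0.0, 0.995, -0.104, -0.0]
wrist_force: [-1.7, -2.8, -0.2]
width: 0.172
```

Emit:
send_rows([
  [[0.07, 0.11, 0], 0],
  [[0.07, 0.11, 0], 0],
  [[0.07, 0.11, 0], 0],
  [[0.07, 0.11, 0], 0],
  [[0, 0, 0], 0],
])

```text
clock: 14.48
position: [0.505, 0.2123, 0.0932]
eef_rot: [-0.0, 0.995, -0.104, 0.0]
wrist_force: [-0.4, -2.0, -0.3]
width: 0.163
```

```bash
python3 - <<'E'
from h import *
c=calibration('wrist');o=env.observe();im=get_image('wrist')
print(o['position'],o['wrist_force'],o['joint_positions'][6])
cv2.imwrite('pics/w6.png',cv2.resize(im[100:340,160:480],(800,600),interpolation=cv2.INTER_CUBIC))
E
```

```text
[0.50502529 0.21228171 0.09318898] [-0.44459518 -2.04366712 -0.30351235] -2.397102211090584
```

View pics/w6.png

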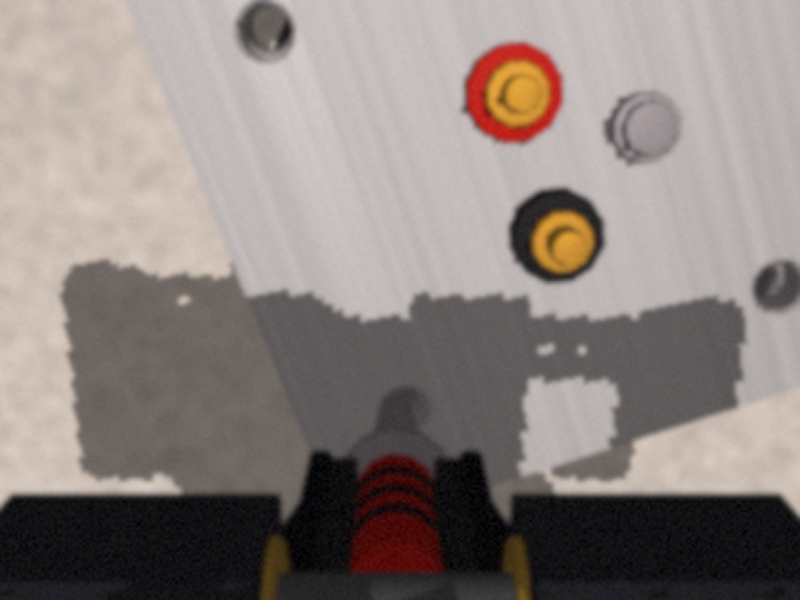

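The cover has come round and the flange no longer shows. Now I'll feel downward.

Emit:
send_rows([
  [[0, 0, -0.1], 0],
  [[0, 0, -0.1], 0],
  [[0, 0, -0.1], 0],
  [[0, 0, -0.1], 0],
  [[0, 0, 0], 0],
])

```text
clock: 15.15
position: [0.5047, 0.2119, 0.085]
eef_rot: [0.0, 0.995, -0.104, -0.0]
wrist_force: [-1.4, -2.3, -0.9]
width: 0.171
```

The tip is 4 mm into the flange with no vertical force, so I'll carry on down.

Emit:
send_rows([
  [[0, 0, -0.15], 0],
  [[0, 0, -0.15], 0],
  [[0, 0, -0.15], 0],
  [[0, 0, -0.15], 0],
  [[0, 0, 0], 0],
])

```text
clock: 15.78
position: [0.5047, 0.2119, 0.0728]
eef_rot: [0.0, 0.995, -0.104, -0.0]
wrist_force: [-1.1, -2.8, -2.0]
width: 0.172
```

Emit:
send_rows([
  [[0, 0, -0.1], 0],
  [[0, 0, -0.1], 0],
  [[0, 0, -0.1], 0],
  [[0, 0, 0], 0],
])

```text
clock: 16.27
position: [0.5048, 0.2119, 0.067]
eef_rot: [0.0, 0.995, -0.104, -0.0]
wrist_force: [-1.2, -1.8, -1.3]
width: 0.168
```

Emit:
send_rows([
  [[0, 0, -0.1], 0],
  [[0, 0, -0.1], 0],
  [[0, 0, -0.1], 0],
  [[0, 0, 0], 0],
])

```text
clock: 16.77
position: [0.5049, 0.212, 0.061]
eef_rot: [-0.0, 0.995, -0.104, -0.0]
wrist_force: [-0.8, -1.7, -1.4]
width: 0.169
```

Emit:
send_rows([
  [[0, 0, -0.1], 0],
  [[0, 0, -0.1], 0],
  [[0, 0, -0.1], 0],
  [[0, 0, 0], 0],
])

```text
clock: 17.27
position: [0.505, 0.2121, 0.0551]
eef_rot: [-0.0, 0.995, -0.104, 0.0]
wrist_force: [-0.3, -1.2, -0.7]
width: 0.169
```

Emit:
send_rows([
  [[0, 0, -0.1], 0],
  [[0, 0, -0.1], 0],
  [[0, 0, -0.05], 0],
  [[0, 0, 0], 0],
])

```text
clock: 17.77
position: [0.505, 0.2121, 0.0502]
eef_rot: [-0.0, 0.995, -0.104, 0.0]
wrist_force: [0.0, -1.1, -0.4]
width: 0.167
```

Emit:
send_rows([
  [[0, 0, -0.05], 0],
  [[0, 0, -0.05], 0],
  [[0, 0, -0.03], 0],
  [[0, 0, 0], 0],
])

```text
clock: 18.27
position: [0.5055, 0.2127, 0.0493]
eef_rot: [-0.0, 0.995, -0.104, 0.001]
wrist_force: [-2.4, -2.2, 9.9]
width: 0.172
```

Firm contact at the expected home height (about 10 N). I'll release and look.

Emit:
send_rows([
  [[0, 0, 0.05], 0],
  [[0, 0, 0], 0],
  [[0, 0, 0], 0],
  [[0, 0, 0], 0],
], fingers=0.62)

```text
clock: 18.77
position: [0.5047, 0.212, 0.0485]
eef_rot: [0.0, 0.995, -0.104, -0.0]
wrist_force: [0.1, -0.2, 0.1]
width: 0.374
```

Emit:
send_rows([
  [[0, 0, 0.3], 0],
  [[0, 0, 0.8], 0],
  [[0, 0, 1], 0],
  [[0, 0, 1], 0],
  [[-0.2, 0, 0.7], 0.8],
  [[-0.7, 0, 0.4], 1],
  [[-1, 0, 0], 1],
  [[-0.8, 0, 0], 1],
  [[-0.8, 0, 0], 1],
  [[0, 0, 0], 0.5],
  [[0, 0, 0], 0],
])

```text
clock: 20.15
position: [0.4353, 0.2121, 0.1339]
eef_rot: [0.0, 0.987, 0.16, 0.001]
wrist_force: [0.5, 0.1, -0.3]
width: 0.383
```

```bash
python3 - <<'E'
from h import *
c=calibration('wrist');im=get_image('wrist');np.save('cw7.npy',np.r_[c['eye'],c['attitude']])
o=env.observe();print(o['clock'],o['width'],o['position'],o['wrist_force'],o['joint_positions'])
cv2.imwrite('pics/w7.png',im)
s=get_image('scene');d=get_image('side')
cv2.imwrite('pics/g7.png',np.hstack([cv2.resize(s[210:310,320:453],(400,300),interpolation=2),cv2.resize(d[170:270,240:373],(400,300),interpolation=2)]))
E
```

```text
20.2 0.3758873057905848 [0.43528729 0.21204287 0.13363078] [-0.35338691 -0.20853121 -0.08158609] [ 0.44340213  0.05296214 -0.96518748  1.89434618  0.04740732  1.21633992
 -1.78753024]
```

View pics/w7.png

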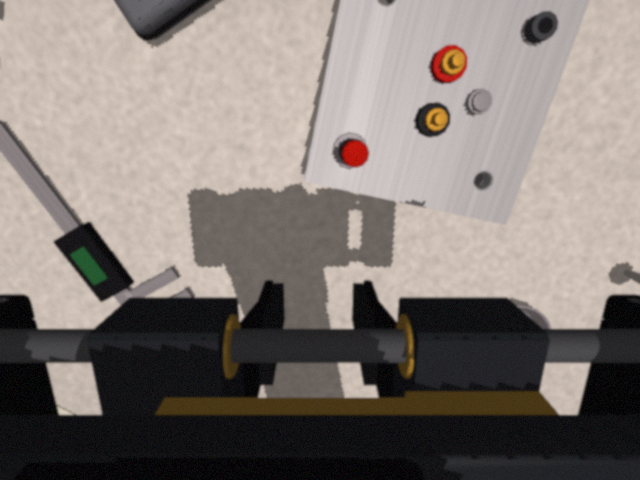

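View pics/g7.png

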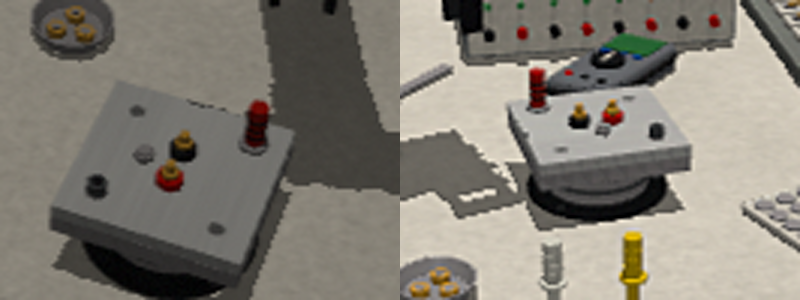

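The drift stands upright with its collar down, and the cover is in line. Holes: a ≈ (0.515,0.1165), b ≈ (0.6005,0.222). Next I'll fetch the first bolt at (0.5345,−0.193).

Emit:
send_rows([
  [[0.24, -0.5, 0], 0],
  [[0.24, -1, 0], 0],
  [[0.24, -1, 0], 0],
  [[0.24, -1, 0], 0],
  [[0.24, -1, 0], 0],
  [[0.24, -1, 0], 0],
  [[0.24, -1, 0], 0],
  [[0.24, -1, 0], 0],
  [[0.24, -1, 0], 0],
  [[0.24, -1, 0], 0],
  [[0.24, -1, 0], 0],
  [[0.24, -1, 0], 0],
])

```text
clock: 21.8
position: [0.4927, -0.0195, 0.1327]
eef_rot: [0.0, 0.987, 0.16, -0.0]
wrist_force: [-0.5, -0.8, 0.5]
width: 0.377
```

Emit:
send_rows([
  [[0.24, -1, 0], 0],
  [[0.24, -1, 0], 0],
  [[0.24, -1, 0], 0],
  [[0.24, -1, 0], 0],
  [[0.24, -1, 0], 0],
  [[0.24, -1, 0], 0],
  [[0.24, -1, 0], 0],
  [[0.24, -1, 0], 0],
  [[0.24, -0.75, -0.5], 0],
  [[0.2, 0, -0.8], 0],
  [[0, 0, -0.7], 0],
  [[0, 0, 0], 0],
])

```text
clock: 23.3
position: [0.5383, -0.1915, 0.0907]
eef_rot: [-0.001, 0.987, 0.161, -0.002]
wrist_force: [-0.1, -0.4, 0.2]
width: 0.38
```

```bash
python3 - <<'E'
from h import *
c=calibration('wrist');o=env.observe();im=get_image('wrist')
print(o['clock'],o['width'],o['position'],o['joint_positions'][6])
cv2.imwrite('pics/w8.png',im)
for n,p in dict(b1=(.5345,-.193,.072),b2=(.588,-.206,.072),tcp=o['position']).items(): print(n,proj(c,p))
a=np.load('cw7.npy');c['eye']=a[:3];c['attitude']=a[3:]
print('hole a',onz(c,483,180,.074),'fitted bolt top',onz(c,541,26,.0855),'drift top',onz(c,355,152,.116))
E
```

```text
23.3 0.3802165830163126 [ 0.53833053 -0.19145659  0.09068988] -1.0818051678725615
b1 (np.float64(316.91604956905974), np.float64(267.16463011744577))
b2 (np.float64(366.4326954021802), np.float64(193.63869170770215))
tcp (np.float64(316.2846620214108), np.float64(272.06108729096195))
hole a [0.51514712 0.11611872 0.074     ] fitted bolt top [0.60872425 0.12870883 0.0855    ] drift top [0.50544821 0.21211825 0.116     ]
```

View pics/w8.png

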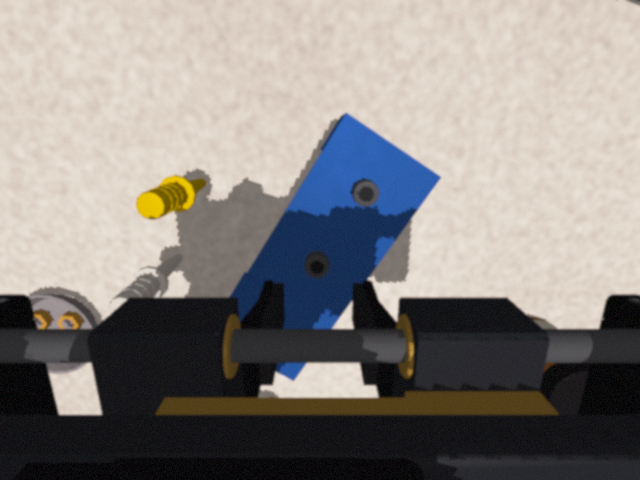

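Emit:
send_rows([
  [[-0.14, -0.05, 0], 0],
  [[0, 0, -0.5], 0],
  [[0, 0, -0.9], 0],
  [[0, 0, -0.8], 0],
  [[0, 0, -0.3], 0],
  [[0, 0, 0], 0],
])

```text
clock: 24.1
position: [0.5364, -0.1938, 0.0419]
eef_rot: [-0.0, 0.987, 0.16, -0.001]
wrist_force: [0.8, -0.3, 0.8]
width: 0.383
```

```bash
python3 - <<'E'
from h import *
c=calibration('wrist');o=env.observe();im=get_image('wrist');d=get_image('side')
print(o['clock'],o['position'],o['wrist_force'])
cv2.imwrite('pics/g8.png',np.hstack([cv2.resize(im[180:360,200:440],(400,300)),cv2.resize(d[200:320,240:400],(400,300),interpolation=2)]))
E
```

```text
24.1 [ 0.5364176  -0.19381932  0.04185751] [ 0.79443724 -0.27844919  0.83472551]
```

View pics/g8.png

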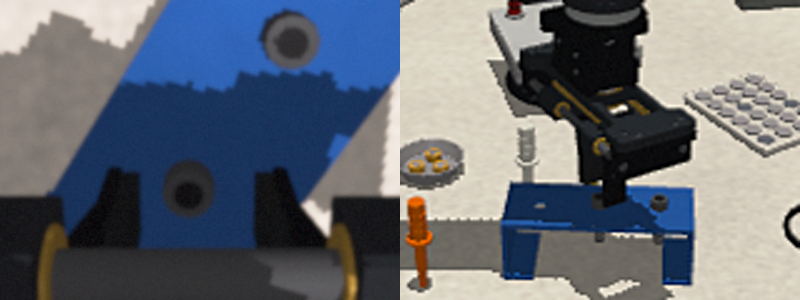

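```bash
python3 - <<'E'
from h import *
c=calibration('wrist');p=env.observe()['position']
q=onz(c,312.8,294,.072);print(q,rot(env.observe()['eef_rot']).T@(q-p))
E
```

```text
[ 0.53643245 -0.19270366  0.072     ] [-0.00032828 -0.00157417 -0.02905492]
```

Emit:
send_rows([
  [[0, 0.06, -0.3], 0],
  [[0, 0, -0.2], 0],
  [[0, 0, -0.1], 0],
  [[0, 0, 0], 0],
])

```text
clock: 24.7
position: [0.5367, -0.1929, 0.0305]
eef_rot: [-0.0, 0.987, 0.16, -0.0]
wrist_force: [0.7, 0.1, -0.4]
width: 0.38
```

Emit:
send_rows([
  [[0, 0, 0], 0],
  [[0, 0, 0], 0],
  [[0, 0, 0], 0],
  [[0, 0, 0], 0],
], fingers=1, force=40)

```text
clock: 25.2
position: [0.5368, -0.1922, 0.0308]
eef_rot: [-0.0, 0.987, 0.16, -0.0]
wrist_force: [-1.2, 1.9, 2.7]
width: 0.153
```

```bash
python3 - <<'E'
from h import *
c=calibration('wrist');o=env.observe()
print(o['clock'],o['position'],o['wrist_force'],o['width'])
im=get_image('wrist');d=get_image('side')
cv2.imwrite('pics/g9.png',np.hstack([cv2.resize(im[180:360,200:440],(400,300)),cv2.resize(d[200:320,240:400],(400,300),interpolation=2)]))
print(env.observe()['width'])
E
```

```text
25.2 [ 0.53678403 -0.19222879  0.03084833] [-1.22444907  1.92797556  2.69851704] 0.15315869991608824
0.15575707709430842
```

View pics/g9.png

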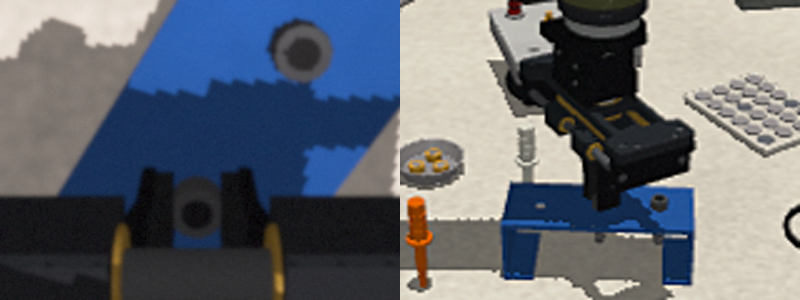

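Emit:
send_rows([
  [[0, 0, 0.3], 0],
  [[0, 0, 0.7], 0],
  [[0, 0, 1], 0],
  [[0, 0, 1], 0],
  [[0, 0, 1], 0],
  [[0, 0, 1], 0],
  [[0, 0.4, 0.2], 0],
  [[-0.07, 1, 0], 0],
  [[-0.07, 1, 0], 0],
  [[-0.07, 1, 0], 0],
])

```text
clock: 26.55
position: [0.532, -0.1224, 0.134]
eef_rot: [-0.0, 0.987, 0.161, -0.001]
wrist_force: [0.3, -1.0, 0.5]
width: 0.152
```

Emit:
send_rows([
  [[-0.07, 1, 0], 0],
  [[-0.07, 1, 0], 0],
  [[-0.07, 1, 0], 0],
  [[-0.07, 1, 0], 0],
  [[-0.07, 1, 0], 0],
  [[-0.07, 1, 0], 0],
  [[-0.07, 1, 0], 0],
  [[-0.07, 1, 0], 0],
  [[-0.07, 1, 0], 0],
  [[-0.05, 0.8, 0], 0],
  [[0, 0, 0], 0],
  [[0, 0, 0], 0],
])

```text
clock: 28.05
position: [0.5192, 0.0703, 0.1346]
eef_rot: [0.0, 0.987, 0.16, -0.0]
wrist_force: [0.6, 0.6, 0.1]
width: 0.151
```

```bash
python3 - <<'E'
from h import *
c=calibration('wrist');o=env.observe();p=o['position']
im=get_image('wrist');d=get_image('side');s=get_image('scene')
print(o['clock'],p,o['wrist_force'],o['width'],proj(c,[.5151,.1163,.074]))
cv2.imwrite('pics/w9.png',cv2.resize(im[100:340,160:480],(800,600),interpolation=cv2.INTER_CUBIC))
cv2.imwrite('pics/g10.png',np.hstack([cv2.resize(s[180:290,300:446],(400,300),interpolation=2),cv2.resize(d[150:260,240:386],(400,300),interpolation=2)]))
E
```

```text
28.05 [0.5191756  0.07028362 0.13459098] [0.56995044 0.60147053 0.08120326] 0.15125817919011827 (np.float64(254.8463957867874), np.float64(227.64184433323655))
```

View pics/w9.png

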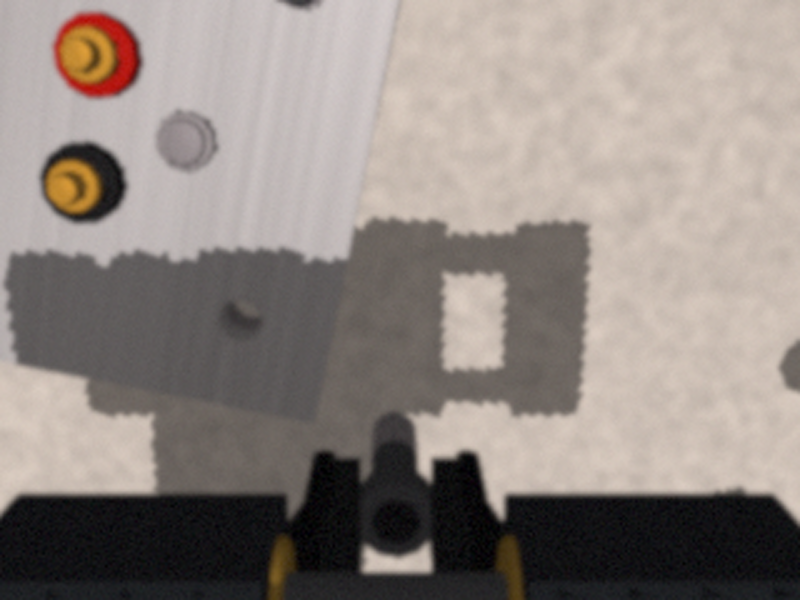

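View pics/g10.png

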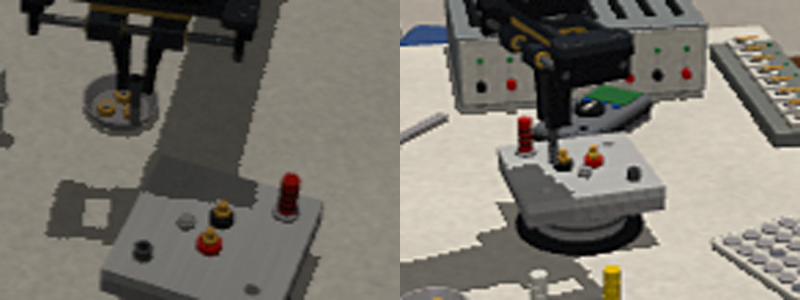

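```bash
python3 - <<'E'
from h import *
c=calibration('wrist');p=env.observe()['position'];Rm=rot(env.observe()['eef_rot'])
print('hole',onz(c,160+242*.4-.3,100+318*.4-.3,.074))
for v in (425,430):
  for z in (.123,.126,.129):print(v,z,onz(c,160+394*.4-.3,100+v*.4-.3,z)-p)
print('head',onz(c,160+395*.4-.3,100+520*.4-.3,p[2]+.0415)-p)
print(Rm[:,0])
E
```

```text
hole [0.51607333 0.1151263  0.074     ]
425 0.123 [-0.00269199 -0.00154181 -0.01159296]
425 0.126 [-0.00158687 -0.00118219 -0.00859296]
425 0.129 [-0.00048175 -0.00082257 -0.00559296]
430 0.123 [-0.00393273 -0.00195367 -0.01159296]
430 0.126 [-0.00280983 -0.00158815 -0.00859296]
430 0.129 [-0.00168693 -0.00122262 -0.00559296]
head [-0.00121785 -0.00137857  0.0415    ]
[ 9.49174579e-01  3.14749994e-01 -2.44426804e-04]
```

Emit:
send_rows([
  [[-0.05, 0.7, 0], 0],
  [[-0.05, 0.9, 0], 0],
  [[-0.03, 0.6, -0.3], 0],
  [[0, 0.15, -0.8], 0],
  [[0, 0, -0.8], 0],
  [[0, 0, -0.4], 0],
  [[0, 0, 0], 0],
])

```text
clock: 29.08
position: [0.5158, 0.1175, 0.0876]
eef_rot: [-0.0, 0.987, 0.16, -0.001]
wrist_force: [-0.0, 1.0, -0.5]
width: 0.151
```

```bash
python3 - <<'E'
from h import *
c=calibration('wrist');o=env.observe();p=o['position']
im=get_image('wrist')
print(o['clock'],p,o['wrist_force'],o['width'],'hole px',(np.array(proj(c,[.5153,.1160,.074]))-[220,180])*4)
cv2.imwrite('pics/w10.png',cv2.resize(im[180:330,220:420],(800,600),interpolation=cv2.INTER_CUBIC))
E
```

```text
29.075 [0.51584132 0.11746573 0.08761186] [-0.04852721  0.95771555 -0.47266675] 0.1509726589532734 hole px [393.32697734 341.30732613]
```

View pics/w10.png

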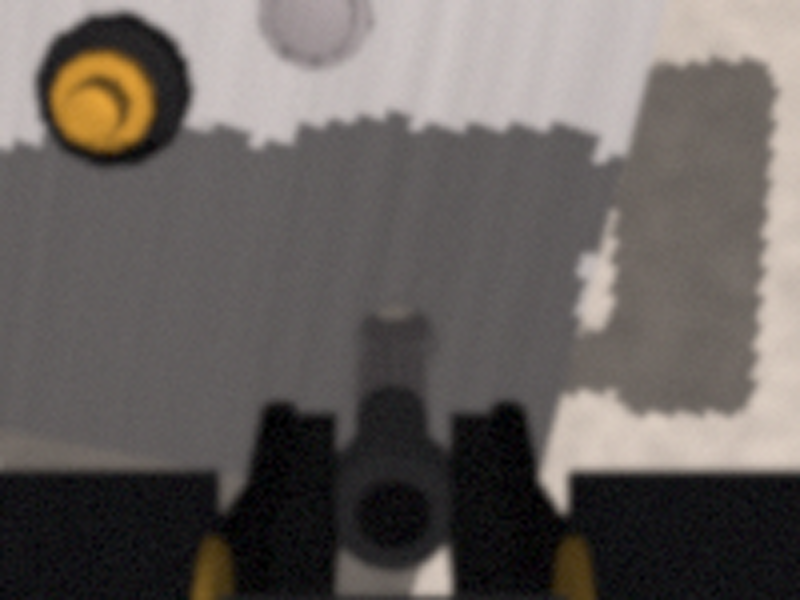

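```bash
python3 - <<'E'
from h import *
c=calibration('wrist');p=env.observe()['position']
for dz in (-.0135,-.0085,0,.01,.02,.0315,.0415):
  print(dz,(np.array(proj(c,p+[-.0013,-.0012,dz]))-[220,180])*4, (np.array(proj(c,p+[0,0,dz]))-[220,180])*4)
E
```

```text
-0.0135 [390.22111356 345.57558365] [385.4737774  335.70188061]
-0.0085 [390.15065574 357.35492275] [385.2998202  347.29110214]
0 [390.02358231 378.59942268] [384.98604212 368.19534478]
0.01 [389.86101706 405.77754462] [384.58455135 394.94310436]
0.02 [389.68232873 435.65117132] [384.14314519 424.35007134]
0.0315 [389.45360312 473.89017224] [383.57798756 462.00149796]
0.0415 [389.23097522 511.10974046] [383.02773868 498.65968709]
```

The bolt tip covers the hole, with a sliver of hole ahead of it at (393,312). I'll nudge 0.5 mm and feel down.

Emit:
send_rows([
  [[0.01, -0.02, -0.1], 0],
  [[0, 0, -0.1], 0],
  [[0, 0, -0.1], 0],
  [[0, 0, -0.1], 0],
  [[0, 0, 0], 0],
])

```text
clock: 29.75
position: [0.5165, 0.1177, 0.0805]
eef_rot: [0.0, 0.987, 0.16, -0.0]
wrist_force: [0.6, -0.2, -0.2]
width: 0.158
```

Emit:
send_rows([
  [[0, 0, -0.08], 0],
  [[0, 0, -0.08], 0],
  [[0, 0, -0.08], 0],
  [[0, 0, 0], 0],
])

```text
clock: 30.25
position: [0.5166, 0.1177, 0.0757]
eef_rot: [0.0, 0.987, 0.16, -0.0]
wrist_force: [0.1, 0.2, -0.1]
width: 0.156
```

The bolt is inside the cover hole, with no force.

Emit:
send_rows([
  [[0, 0, -0.1], 0],
  [[0, 0, -0.1], 0],
  [[0, 0, -0.1], 0],
  [[0, 0, -0.1], 0],
  [[0, 0, 0], 0],
])

```text
clock: 30.88
position: [0.5165, 0.1177, 0.0677]
eef_rot: [0.0, 0.987, 0.16, -0.0]
wrist_force: [-0.3, 0.3, -1.2]
width: 0.153
```

Emit:
send_rows([
  [[0, 0, -0.1], 0],
  [[0, 0, -0.15], 0],
  [[0, 0, -0.15], 0],
  [[0, 0, -0.15], 0],
  [[0, 0, 0], 0],
])

```text
clock: 31.5
position: [0.5164, 0.1177, 0.0565]
eef_rot: [0.0, 0.987, 0.16, -0.0]
wrist_force: [0.3, -0.0, 0.4]
width: 0.153
```

Emit:
send_rows([
  [[0, 0, -0.15], 0],
  [[0, 0, -0.15], 0],
  [[0, 0, -0.1], 0],
  [[0, 0, -0.05], 0],
  [[0, 0, 0], 0],
])

```text
clock: 32.12
position: [0.5166, 0.1177, 0.0478]
eef_rot: [0.0, 0.987, 0.16, -0.0]
wrist_force: [0.0, -0.0, -0.9]
width: 0.148
```

Emit:
send_rows([
  [[0, 0, -0.1], 0],
  [[0, 0, -0.07], 0],
  [[0, 0, -0.05], 0],
  [[0, 0, -0.03], 0],
  [[0, 0, 0], 0],
])

```text
clock: 32.75
position: [0.5167, 0.1177, 0.0429]
eef_rot: [0.0, 0.987, 0.16, -0.0]
wrist_force: [0.0, -0.3, -0.5]
width: 0.154
```

Emit:
send_rows([
  [[0, 0, -0.04], 0],
  [[0, 0, -0.04], 0],
  [[0, 0, 0], 0],
])

```text
clock: 33.12
position: [0.5168, 0.1178, 0.0426]
eef_rot: [0.0, 0.987, 0.16, 0.0]
wrist_force: [-4.4, -0.8, 9.4]
width: 0.156
```

Head down on the cover (9 N at 0.0426). I'll release and back off.

Emit:
send_rows([
  [[0, 0, 0.05], 0],
  [[0, 0, 0], 0],
  [[0, 0, 0], 0],
], fingers=0.62)

```text
clock: 33.5
position: [0.5166, 0.1176, 0.0421]
eef_rot: [-0.0, 0.987, 0.16, -0.0]
wrist_force: [-0.2, 0.5, -0.4]
width: 0.359
```

Emit:
send_rows([
  [[0, 0, 0.3], 0],
  [[0, 0, 0.8], 0],
  [[0, -0.5, 1], 0],
  [[0.1, -1, 1], 0],
  [[0.2, -1, 0.8], 0],
  [[0.2, -1, 0], 0],
  [[0.2, -1, 0], 0],
  [[0.2, -1, 0], 0],
  [[0.2, -1, 0], 0],
])

```text
clock: 34.62
position: [0.5388, -0.0135, 0.1203]
eef_rot: [-0.0, 0.987, 0.16, -0.0]
wrist_force: [-0.6, 0.4, 0.0]
width: 0.377
```

```bash
python3 - <<'E'
from h import *
o=env.observe();print(o['clock'],o['position'],o['width'])
s=get_image('scene');d=get_image('side')
cv2.imwrite('pics/g11.png',np.hstack([cv2.resize(s[210:310,320:453],(400,300),interpolation=2),cv2.resize(d[170:270,240:373],(400,300),interpolation=2)]))
E
```

```text
34.625 [ 0.53878297 -0.0134645   0.12026268] 0.3772439162767063
```

View pics/g11.png

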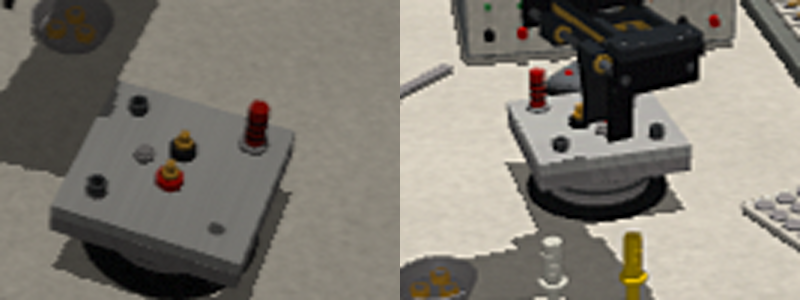

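Bolt 1 is seated like the fitted bolt. Next is bolt 2.

Emit:
send_rows([
  [[0.25, -1, 0], 0],
  [[0.25, -1, 0], 0],
  [[0.25, -1, 0], 0],
  [[0.25, -1, 0], 0],
  [[0.25, -1, 0], 0],
  [[0.25, -1, 0], 0],
  [[0.25, -1, 0], 0],
  [[0.25, -1, 0], 0],
  [[0.25, -0.9, 0], 0],
  [[0.25, -0.7, 0], 0],
  [[0, 0, -0.8], 0],
  [[0, 0, -0.8], 0],
])

```text
clock: 36.22
position: [0.5883, -0.2031, 0.0868]
eef_rot: [-0.001, 0.987, 0.161, -0.0]
wrist_force: [0.4, 0.1, -0.3]
width: 0.383
```

Emit:
send_rows([
  [[0, 0, -1], 0],
  [[0, 0, -0.8], 0],
  [[0, 0, -0.5], 0],
  [[0, 0, 0], 0],
])

```text
clock: 36.72
position: [0.588, -0.204, 0.0413]
eef_rot: [-0.0, 0.987, 0.16, -0.001]
wrist_force: [0.8, -0.1, -0.0]
width: 0.378
```

```bash
python3 - <<'E'
from h import *
c=calibration('wrist');o=env.observe();im=get_image('wrist');d=get_image('side')
print(o['clock'],o['position'],o['wrist_force'])
cv2.imwrite('pics/g12.png',np.hstack([cv2.resize(im[180:360,200:440],(400,300)),cv2.resize(d[200:320,240:400],(400,300),interpolation=2)]))
E
```

```text
36.725 [ 0.58804723 -0.20401731  0.04129542] [ 0.81523029 -0.13166001 -0.00773084]
```

View pics/g12.png

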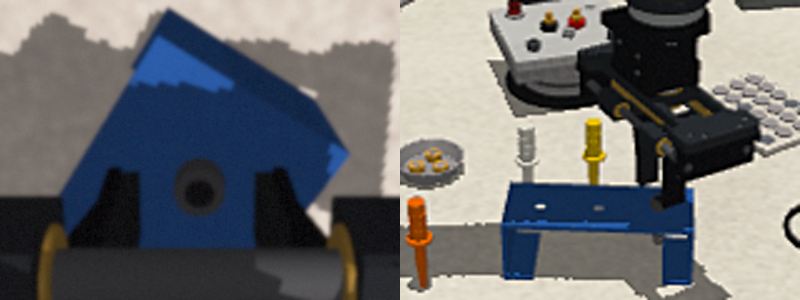

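The head is centred between the jaws at (199,190), so descend and grip.

Emit:
send_rows([
  [[0, 0, -0.3], 0],
  [[0, 0, -0.17], 0],
  [[0, 0, -0.07], 0],
  [[0, 0, 0], 0],
])

```text
clock: 37.33
position: [0.5886, -0.2043, 0.0314]
eef_rot: [-0.0, 0.987, 0.16, -0.0]
wrist_force: [0.4, -0.6, 1.0]
width: 0.379
```

Emit:
send_rows([
  [[0, 0, 0], 0],
  [[0, 0, 0], 0],
  [[0, 0, 0], 0],
  [[0, 0, 0], 0],
  [[0, 0, 0], 0],
], fingers=1, force=40)

```text
clock: 37.95
position: [0.5888, -0.2043, 0.0316]
eef_rot: [0.0, 0.987, 0.16, 0.0]
wrist_force: [-0.0, 0.0, -0.6]
width: 0.15
```

Emit:
send_rows([
  [[0, 0, 0.3], 0],
  [[0, 0, 0.7], 0],
  [[0, 0, 1], 0],
  [[0, 0, 1], 0],
  [[0, 0, 1], 0],
  [[0, 0, 1], 0],
  [[0, 0.4, 0.2], 0],
  [[-0.07, 1, 0], 0],
  [[-0.07, 1, 0], 0],
  [[-0.07, 1, 0], 0],
  [[-0.07, 1, 0], 0],
  [[-0.07, 1, 0], 0],
])

```text
clock: 39.45
position: [0.5815, -0.0946, 0.1354]
eef_rot: [-0.0, 0.987, 0.161, -0.0]
wrist_force: [0.7, 0.1, -0.0]
width: 0.151
```

Emit:
send_rows([
  [[-0.07, 1, 0], 0],
  [[-0.07, 1, 0], 0],
  [[-0.07, 1, 0], 0],
  [[-0.07, 1, 0], 0],
  [[-0.07, 1, 0], 0],
  [[-0.07, 1, 0], 0],
  [[-0.07, 1, 0], 0],
  [[-0.07, 1, 0], 0],
  [[-0.07, 1, 0], 0],
  [[-0.07, 1, 0], 0],
  [[-0.07, 1, 0], 0],
  [[-0.07, 1, 0], 0],
])

```text
clock: 40.95
position: [0.5647, 0.1451, 0.1355]
eef_rot: [0.0, 0.987, 0.16, -0.0]
wrist_force: [0.6, -0.0, -0.9]
width: 0.147
```

Emit:
send_rows([
  [[-0.07, 1, 0], 0],
  [[-0.07, 1, 0], 0],
  [[-0.05, 0.9, 0], 0],
  [[0, 0.4, 0], 0],
  [[0, 0, 0], 0],
  [[0, 0, 0], 0],
])

```text
clock: 41.7
position: [0.5614, 0.2087, 0.1354]
eef_rot: [0.0, 0.987, 0.16, -0.0]
wrist_force: [-0.3, -0.3, -1.2]
width: 0.153
```

```bash
python3 - <<'E'
from h import *
c=calibration('wrist');o=env.observe();p=o['position']
im=get_image('wrist')
print(o['clock'],p,o['wrist_force'],o['width'],o['joint_positions'][6],'hole px',(np.array(proj(c,[.6005,.222,.074]))-[160,100])*2.5)
for off in ([-.0013,-.0012],[0,0]):
  for dz in (-.0085,.0415):print(off,dz,(np.array(proj(c,p+np.r_[off,dz]))-[160,100])*2.5)
cv2.imwrite('pics/w12.png',cv2.resize(im[100:340,160:480],(800,600),interpolation=cv2.INTER_CUBIC))
E
```

```text
41.7 [0.56136705 0.20867979 0.13535864] [-0.27565476 -0.266773   -1.20845126] 0.15311544938334792 -1.8434441370285461 hole px [390.40082034 213.30318069]
[-0.0013, -0.0012] -0.0085 [393.76663513 423.41543577]
[-0.0013, -0.0012] 0.0415 [393.41932153 519.46104834]
[0, 0] -0.0085 [390.73066318 417.1279167 ]
[0, 0] 0.0415 [389.53747649 511.68256664]
```

View pics/w12.png

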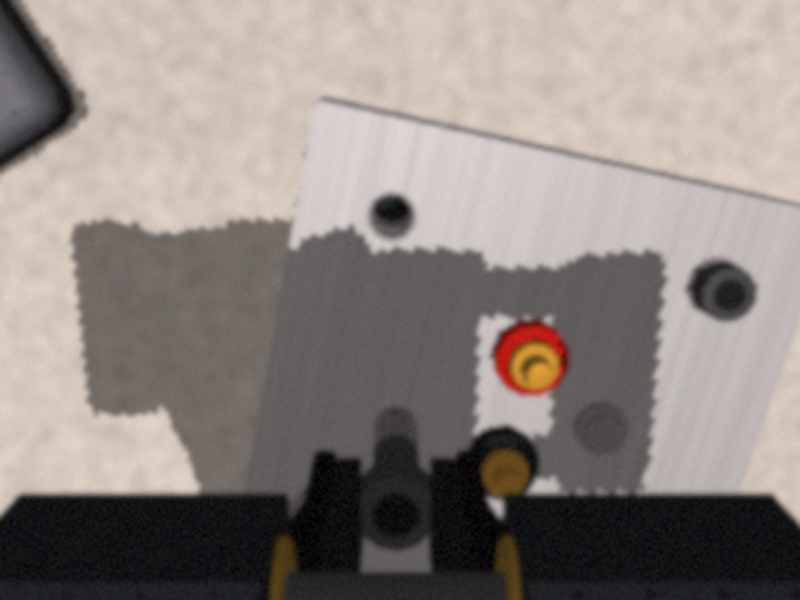

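Hole b at (392,215) is within 1 mm of the prediction. I'll move over it and lower to just above.

Emit:
send_rows([
  [[0.6, 0.2, 0], 0],
  [[0.8, 0.3, -0.1], 0],
  [[0.45, 0.15, -0.4], 0],
  [[0.1, 0.05, -0.8], 0],
  [[0, 0, -0.8], 0],
  [[0, 0, -0.3], 0],
  [[0, 0, 0], 0],
  [[0, 0, 0], 0],
])

```text
clock: 42.75
position: [0.6003, 0.2239, 0.0881]
eef_rot: [0.0, 0.987, 0.16, 0.001]
wrist_force: [-0.2, -0.5, -0.9]
width: 0.151
```

```bash
python3 - <<'E'
from h import *
c=calibration('wrist');o=env.observe();p=o['position']
im=get_image('wrist')
print(o['clock'],p,o['wrist_force'],o['width'],'hole px',(np.array(proj(c,[.6003,.2217,.074]))-[220,180])*4,'tip',(np.array(proj(c,p+[0,-.001,-.0085]))-[220,180])*4)
cv2.imwrite('pics/w13.png',cv2.resize(im[180:330,220:420],(800,600),interpolation=cv2.INTER_CUBIC))
E
```

```text
42.75 [0.60033815 0.22391104 0.08812165] [-0.18312198 -0.49130545 -0.92041341] 0.1510740540897961 hole px [398.74825577 339.02588171] tip [391.32111219 349.43930407]
```

View pics/w13.png

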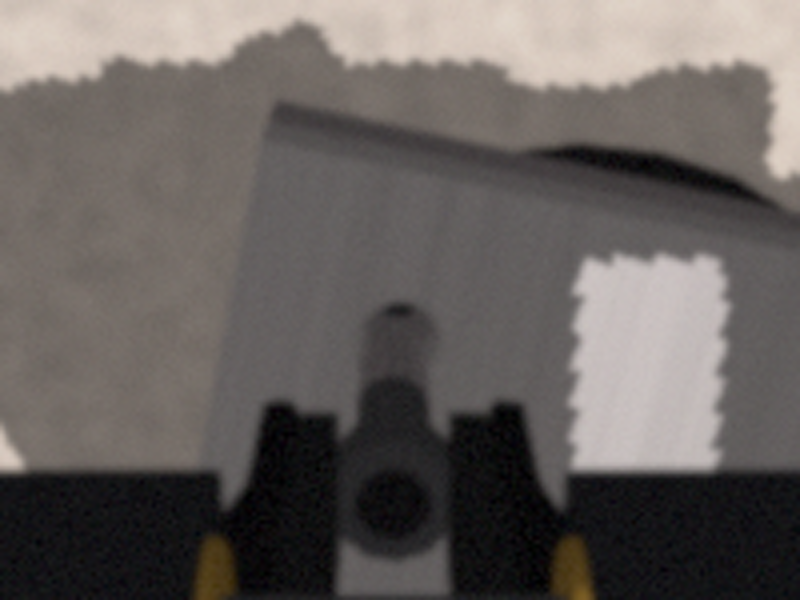

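The hole circle is centred near (400,338) and the bolt near u=394. Shift about 1 mm and feel down.

Emit:
send_rows([
  [[0.01, -0.05, -0.1], 0],
  [[0, 0, -0.1], 0],
  [[0, 0, -0.1], 0],
  [[0, 0, -0.1], 0],
  [[0, 0, 0], 0],
])

```text
clock: 43.42
position: [0.6001, 0.2227, 0.0792]
eef_rot: [0.0, 0.987, 0.16, -0.0]
wrist_force: [0.6, 0.4, -0.6]
width: 0.152
```

Emit:
send_rows([
  [[0, 0, -0.08], 0],
  [[0, 0, -0.08], 0],
  [[0, 0, -0.08], 0],
  [[0, 0, 0], 0],
])

```text
clock: 43.92
position: [0.6002, 0.2227, 0.0745]
eef_rot: [0.0, 0.987, 0.16, -0.0]
wrist_force: [-0.5, 0.0, -0.6]
width: 0.149
```

In the cover hole without force, so carry on.

Emit:
send_rows([
  [[0, 0, -0.1], 0],
  [[0, 0, -0.1], 0],
  [[0, 0, -0.1], 0],
  [[0, 0, -0.1], 0],
  [[0, 0, 0], 0],
])

```text
clock: 44.55
position: [0.6002, 0.2227, 0.0665]
eef_rot: [0.0, 0.987, 0.16, -0.0]
wrist_force: [0.5, -0.1, -0.2]
width: 0.15
```

Emit:
send_rows([
  [[0, 0, -0.1], 0],
  [[0, 0, -0.1], 0],
  [[0, 0, -0.1], 0],
  [[0, 0, -0.1], 0],
  [[0, 0, 0], 0],
])

```text
clock: 45.18
position: [0.6002, 0.2227, 0.0585]
eef_rot: [0.0, 0.987, 0.16, -0.0]
wrist_force: [1.4, -0.2, -0.5]
width: 0.151
```

Emit:
send_rows([
  [[0, 0, -0.15], 0],
  [[0, 0, -0.15], 0],
  [[0, 0, -0.12], 0],
  [[0, 0, -0.1], 0],
  [[0, 0, 0], 0],
])

```text
clock: 45.8
position: [0.6002, 0.2227, 0.0481]
eef_rot: [0.0, 0.987, 0.16, -0.0]
wrist_force: [0.1, -0.4, -1.3]
width: 0.149
```

Emit:
send_rows([
  [[0, 0, -0.05], 0],
  [[0, 0, -0.05], 0],
  [[0, 0, -0.03], 0],
  [[0, 0, 0], 0],
])

```text
clock: 46.3
position: [0.6002, 0.2227, 0.0456]
eef_rot: [0.0, 0.987, 0.16, -0.0]
wrist_force: [-0.3, 0.2, -0.3]
width: 0.15
```

Emit:
send_rows([
  [[0, 0, -0.05], 0],
  [[0, 0, -0.04], 0],
  [[0, 0, -0.04], 0],
  [[0, 0, 0], 0],
])

```text
clock: 46.8
position: [0.6004, 0.2227, 0.0435]
eef_rot: [0.0, 0.987, 0.16, 0.0]
wrist_force: [-1.8, -0.7, 3.8]
width: 0.147
```

Contact at the expected height. Release, retreat and check.

Emit:
send_rows([
  [[0, 0, 0.02], 0],
  [[0, 0, 0], 0],
  [[0, 0, 0], 0],
], fingers=0.62)

```text
clock: 47.18
position: [0.6002, 0.2227, 0.0432]
eef_rot: [0.0, 0.987, 0.16, -0.0]
wrist_force: [-0.1, 0.1, -0.0]
width: 0.356
```

Emit:
send_rows([
  [[0, 0, 0.3], 0],
  [[0, 0, 0.8], 0],
  [[0, 0, 1], 0],
  [[0, 0, 1], 0],
  [[-0.5, 0, 1], 0],
  [[-1, 0, 1], 0],
  [[-1, 0, 0.8], 0],
  [[-1, 0, 0], 0],
  [[-1, 0, 0], 0],
  [[-1, 0, 0], 0],
  [[-1, 0, 0], 0],
  [[-0.5, 0, 0], 0],
])

```text
clock: 48.68
position: [0.459, 0.223, 0.1622]
eef_rot: [0.001, 0.987, 0.161, 0.0]
wrist_force: [0.3, -0.2, -1.2]
width: 0.381
```

Emit:
send_rows([
  [[-0.5, 0, 0], 0],
  [[0, 0, 0], 0],
])

```text
clock: 48.92
position: [0.45, 0.2227, 0.1618]
eef_rot: [0.0, 0.987, 0.16, 0.0]
wrist_force: [-0.9, -0.3, -0.3]
width: 0.38
```

```bash
python3 - <<'E'
from h import *
o=env.observe();print(o['clock'],o['position'],o['wrist_force'])
c=calibration('wrist');w=get_image('wrist');s=get_image('scene');d=get_image('side')
cv2.imwrite('pics/w14.png',cv2.resize(w[0:300,120:520],(800,600),interpolation=2))
cv2.imwrite('pics/g14.png',np.hstack([cv2.resize(s[210:310,320:453],(400,300),interpolation=2),cv2.resize(d[170:270,240:373],(400,300),interpolation=2)]))
cv2.imwrite('pics/s14.png',s)
for q in [(.505,.212,.116),(.5154,.1163,.084),(.6003,.2217,.084)]:print((np.array(proj(c,q))-[120,0])*2)
E
```

```text
48.925 [0.45001188 0.22274953 0.16179522] [-0.94025373 -0.28563396 -0.31639927]
[476.78589794 354.99226281]
[714.10551913 399.27595921]
[538.38349603  62.16299412]
```

View pics/w14.png

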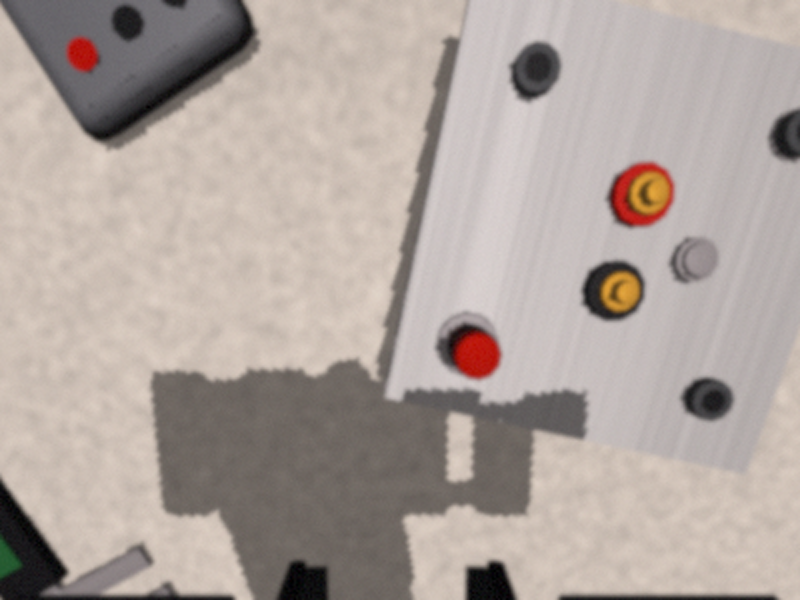

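View pics/g14.png

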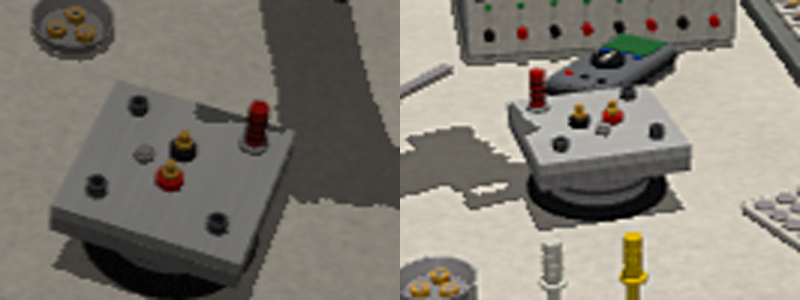

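View pics/s14.png

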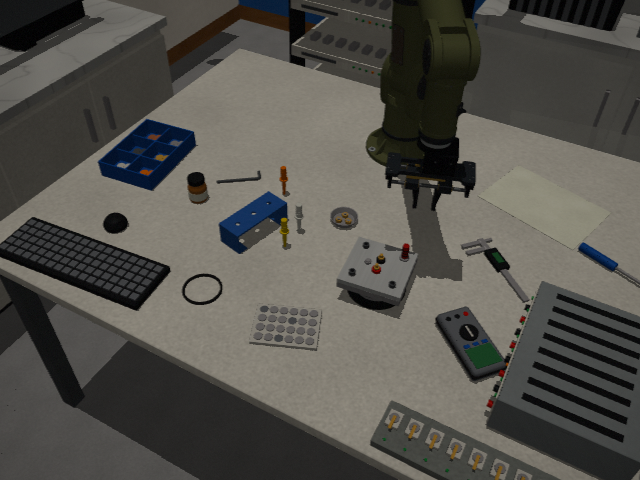

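All three are seated: drift top at (477,354), bolt heads at (713,400) and (541,69). The bench items are where they were and the gripper is clear, so I'm handing in.

```bash
python3 -c "
from cell import ticket
print(ticket.close_job())"
```

```text
the job is handed in; nothing more can be done
None
```

I handed the job in at about 49 s. The drift stands in the hole diagonally opposite the fitted bolt, and a loose bolt is seated in each of the other two holes. The hand-in gave no verdict, so this rests on my own checks.

**What I did**
- **Drift:** I lowered it into the cover's far hole, drew the cover round about 21 mm, and pushed the drift home until its collar met the cover at about 10 N.
- **Bolts:** Bolt 1 met the cover at about 9 N in hole a, and bolt 2 at about 4 N in hole b. Each contact came at the height I had worked out for home, and the readings on the way down were under about 4 N.

**Last checks**
- **Seating:** All three camera views show the collar and both heads down, everything upright, and the gripper clear.
- **Bench:** The other items look unmoved by eye in the scene picture; I did not measure them.

**What disagreed**
- **Fingertips:** They really sit about 35 mm behind the reported TCP. My first grasp closed just over the drift handle, touching nothing, and I corrected for it afterwards.
- **Bolt 2:** Its head appeared about 3 mm from where I predicted in the final wrist view. I put this down to calibration error near the picture's edge, because the bolt slid in without sideways force and stopped at the expected height. The drift and bolt 1 matched to within 1 mm.

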